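# Turn over a fossil block and scan its label

### The arm

A 6-joint arm with a two-finger parallel gripper is mounted at the origin on the work surface. World frame = base frame: x ahead of the robot, y to its left, z up, the work surface at z = 0. Lengths are in m, angles in degrees, forces in N, time in s.
With the tool pointing down it reaches from about 0.25 to 0.8 m from the base axis. Payload 3.9 kg.
Tool frame: the origin (TCP) lies midway between the tips of the shut fingers; the grasp point (between the pads) lies bot.tcp_to_grasp behind it (bot.tcp_to_grasp is the distance from the TCP to the grasp point, in m); z points along the fingers, y is the direction in which the jaws open and shut (so a half turn about z gives the same grasp; the last joint's range is limited). The gripper opens to 85 mm and grips with 20 to 120 N. Pads are 22 mm wide; open, the fingers measure 114 mm over their backs; the gripper's body (76 mm by 85 mm) begins 54 mm behind the grasp point. The pads swing forward as they close: fully open they stand 13 mm farther back than shut.
Start: joints at [-73.224, 14.897, -7.913, 67.191, 0, 90], TCP at [0.152, -0.503, 0.231] pointing down, gripper open.
Joint ranges: [-159.42, 159.42], [-47.68, 98.78], [-73.54, 78.23], [-108.79, 121.32], [-90, 84.71], [-180, 180]. Speed limits (degrees/s): [147.25, 147.25, 180, 180, 180, 180].

### API

Orientations are given as a 3x3 rotation matrix whose columns are the frame's x, y, z axes.
In Python, from bench import bot gives the robot as it stands.
- The arm moves only by the tool send_rows, never from a script. Its argument "plan" is a list of rows, each a list of 5 numbers: the opening, from 0 (shut) to 1 (fully open), then the shift along the tool's x, y, z in m, then the turn about the tool's z in rad. A call has exactly 5 rows; each row shifts and turns the commanded pose from where the row before left it, along the tool's axes as they then stand; what a row does not reach is not made up. A row lasts 1/12 s, in which the tool goes at most 41.7 mm and 7.16 degrees, less where a joint would pass 70% of its speed; a pose out of reach is approached as far as the arm can. A call is refused whole if a number of a shift passes 0.0417 or a number of a turn 0.125, either way. A call with a gripper value outside its range is refused whole. The fingers move at their own pace and stop on an object; "grip_force" is the grip in N (left out, the last holds). Time passes only in rows, so rows that do not move let the fingers close, or fill a call up. It gives the time, the measured TCP pose, the force and the opening at its end, in the units of the state.
- bot.get_state(): the state, without advancing time (a new reading comes with each control period).
- bot.grab_frame(name): name is "side" or "top"; returns (picture, depth): 420x560x3 uint8, red, green, blue; 420x560 float32, m along the optical axis (not along the pixel's ray), 0 where there is no reading.
- bot.camera_params(name): a dict with "fov_y" (degrees; the focal length in pixels is half the picture's height over the tangent of half this angle, whatever the lens; pixels are square), "cx", "cy" (the principal point, pixels), "rvec" (rotation vector, rad) and "tvec" (3), from world to camera coordinates, as OpenCV has them. Camera axes: x right, y down, z forward; pixel columns grow to the right and rows downward; lengths in m; the calibration is good to about 2 mm. A picture is of the moment at which its call begins. camera_params takes no time and is no camera call.
- bot.sign_off(): hands the job in, once; it reports no verdict.
The state is a dict: "t": time; "joint_positions": joint angles; "qvel": joint speeds; "joint_efforts": joint torques, N m; "position": TCP position; "ee_rot": TCP orientation; "ft_force": force on the tool from outside, world axes, zero at the start; "moment": the same for the moment, N m; "gripper_width": finger opening in m.
Only numpy, scipy, OpenCV 4.12 (cv2) and the standard library are available. Lean on these libraries where they do the work, as an engineer would, in place of code of your own. Each camera call takes 0.05 s, during which the arm holds its last target. There are 200 camera calls.

### The job

The sawn fossil block has its barcode label on the underside: turn the block over, never letting it drop or topple, and lay it gently on the foam pad, flat, wholly on the pad, label up. Then hold the hand scanner square above the label, about 10 cm off and centred, with its scan line along the barcode, steady for a second and never touching the block. Lay the scanner gently back on the bare table the way it was lying, window down, and leave the block on the pad and everything else where it is.

Things in the scene. Friction and masses are not known exactly. Their poses are not given: they have to be found in the camera images.
- block: sawn limestone block, the fossil: 80 (x) x 54 (y) x 40 mm (z), 0.43 kg, a brown ammonite spiral in one 80 x 54 face. Origin at the centre of the opposite face, the labelled one; z points from there through the block to the ammonite face. Starts lying on the table, ammonite up (z up), label hidden underneath. Stands stably on any face.
- label (a point): centre of the white barcode label (52 x 28 mm, black bars) on the block's underside, at the block's origin. x along the barcode's length (= block x, the direction a scan line must run in), z out of the label away from the block (= minus block z).
- scanner: cordless hand scanner, 0.19 kg, lying window down. Grey handle along x from -85 to +35 mm, 34 mm wide, its faces 12 and 40 mm above the table; foot under the tail. At +x a wide head, x = 37 to 95 mm, 78 mm across, 31 mm thick, tipped 25 degrees nose up, at most 50 mm high. Origin at table level under the handle, x to the head, z up. It reads by itself: no key to press.
- handle (a point): where to grip the scanner: middle of the handle's cross-section, at (0, 0, 26) mm in the scanner's frame, 25 mm clear behind the head, just behind the centre of mass; axes as the scanner's
- window (a point): centre of the dark window (66 x 30 mm) in the head's lower face, at (72.7, 0, 10.6) mm in the scanner's frame. z is the beam direction: forward and down, 25 degrees from straight down (0.423, 0, -0.906 in the scanner's frame), so the tail must be raised 25 degrees for the beam to point straight down. y (= scanner y) is the direction of the scan line.
- pad: dark grey firm foam pad, fixed, 170 (x) x 200 (y) x 15 mm, top face 15 mm above the table. Origin at the centre of its underside.
- table: pale table top, z = 0. White paper sheets on it are flat and bare.
- brush: bystander: flat brush with a green handle, 190 mm, lying in front of the pad on the robot's side, about 20 mm high
- tape: bystander: black tape measure 66 x 36 x 62 mm, near left
- caliper: bystander: steel and black digital caliper, 230 mm long, 14 mm high, beyond the pad
- bonetray: bystander: open cardboard tray with bone fragments, 150 x 110 x 30 mm, far left
- jar: bystander: amber jar, 68 mm across, 85 mm high, beyond the pad to the right
- slab: bystander: flat brown stone slab 130 x 90 x 16 mm, near right
- loupe: bystander: round black magnifier, 56 mm across, 22 mm high, far right
Not all that is in view belongs to the job. What is shaped like the block but blue is not meant.

How it is judged (in metres and radians):
On the way, in this order (a step that is already met when the one before it is completed fails the run):
1. the block lies still on the pad, label up, and is let go (angle between label's own z axis and vertical below 0.1 rad and height (world z) of label between 0.05 and 0.06 m and x of label in the frame of pad between -0.06 and 0.06 m and y of label in the frame of pad between -0.075 and 0.075 m and linear speed of block below 0.02 m/s and contact force between the fingers and block below 0.1 N), for 0.2 s.
2. scanner held steady 0.8 s over the label: square and scan line along the barcode within 18 degrees, 60 to 150 mm off, beam within 14 mm of the label's centre each way (angle between label's own z axis and vertical below 0.1 rad and x of label in the frame of window between -0.014 and 0.014 m and y of label in the frame of window between -0.014 and 0.014 m and z of label in the frame of window between 0.06 and 0.15 m and angle between the z axis of window and the z axis of label, either way round below 0.315 rad and angle between the y axis of window and the x axis of label, either way round below 0.315 rad and linear speed of scanner below 0.015 m/s and angular speed of scanner below 0.12 rad/s), for 0.8 s.
At the end, for the whole second after the job is handed in: The block lies at rest flat on the pad, label up within 6 degrees, its centre within 60 mm (pad x) and 75 mm (pad y) of the pad's centre; the scanner lies at rest directly on the table, window down, level within 6 degrees (angle between each of label, scanner's own z axis and vertical below 0.1 rad and height (world z) of label between 0.05 and 0.06 m and x of label in the frame of pad between -0.06 and 0.06 m and y of label in the frame of pad between -0.075 and 0.075 m and height (world z) of scanner between -0.006 and 0.006 m and linear speed of each of scanner, block below 0.01 m/s); the robot touches nothing.
It fails at once if the block is dropped, let topple or knocked (faster than 0.3 m/s while no finger touches it, or over 50 N against the table or pad) (contact force between block and pad above 50 N or contact force between block and table above 50 N or (contact force between the fingers and block below 0.1 N and linear speed of block above 0.3 m/s)).
It fails at once if the scanner is dropped or knocked (faster than 0.3 m/s while no finger touches it, or over 50 N against the table) (contact force between scanner and table above 50 N or (contact force between the fingers and scanner below 0.1 N and linear speed of scanner above 0.3 m/s)).
It fails at once if the scanner touches the block (contact force between scanner and block above 0.5 N).
It fails at once if a bystander is shifted by more than 30 mm (distance of any of brush, tape, caliper, bonetray, jar, slab, loupe from where it was at the start of the episode above 0.03 m).
It also fails if it takes over 72 s, if anything falls off the work surface, if the arm or the gripper's body presses on something with over 40 N, if the wrist force passes 120 N, or if a joint passes its speed limit or range.

## Working session

There is one attempt and no reset: what is moved stays moved. The work goes in short steps, Python scripts to look and compute and a tool call to move; the robot and the scene stay as the last step left them, time stands still between calls to the robot, and variables do not carry over. Pictures are saved under pics/ and viewed, about 8 in all and at most 12, crops included, and the job is handed in when it is done.

Besides the shell and the picture viewer there is one more tool, called after "Call:" as a command line: name --pt "numbers of a row" for each row, then --argument value for the rest. send_rows: Moves the arm, as the interface text tells. Its arguments: {"type":"object","properties":{"plan":{"type":"array","items":{"type":"array","items":{"type":"number"}}},"grip_force":{"type":"number"}},"required":["plan"]}

```bash
mkdir -p pics; cat > h.py <<'E'
import numpy as np, cv2
from bench import bot
def cam(n):
    p=bot.camera_params(n); R=cv2.Rodrigues(np.array(p["rvec"],float))[0]; t=np.array(p["tvec"],float).ravel()
    f=210/np.tan(np.radians(p["fov_y"])/2); return R,t,f,p["cx"],p["cy"]
def pix2z(n,u,v,z):
    "pixel -> world point on plane z"
    R,t,f,cx,cy=cam(n); d=R.T@np.array([(u-cx)/f,(v-cy)/f,1]); c=-R.T@t
    return c+d*(z-c[2])/d[2]
def cloud(n,dep):
    R,t,f,cx,cy=cam(n); v,u=np.mgrid[:420,:560]
    P=np.stack([(u-cx)/f*dep,(v-cy)/f*dep,dep],-1)
    return (P-t)@R
def snap(n,name,crop=None,s=1):
    im,d=bot.grab_frame(n); o=im[:,:,::-1]
    if crop: a,b,c,e=crop; o=o[b:e,a:c]
    cv2.imwrite(f"pics/{name}.png",cv2.resize(o,None,fx=s,fy=s,interpolation=cv2.INTER_CUBIC)); return im,d
E
python3 - <<'E'
from h import *
for n in("top","side"):
    im,d=snap(n,n+"0",s=1.4); np.savez(n+"0.npz",im=im,d=d); R,t,f,cx,cy=cam(n); print(n,-R.T@t,R[2],f,cx,cy)
print(bot.tcp_to_grasp,bot.get_state())
E
```

```text
top [0.36722979 0.0186389  0.95662306] [ 0.20452362  0.00619357 -0.97884204] 380.27072113016874 277.4399838154308 208.93569441432805
side [0.10452958 0.74974491 1.09177718] [ 0.32927909 -0.54333113 -0.77224773] 484.0853844636797 272.7132245564335 206.24810015228792
0.0187 {'t': 0.1, 'joint_positions': array([-7.32227087e+01,  1.49326860e+01, -7.97782624e+00,  6.71903282e+01,
        1.26711464e-03,  8.99998906e+01]), 'qvel': array([ 0.05494843, -0.08343731,  0.27278574, -0.02436553, -0.13908959,
        0.00449598]), 'joint_efforts': array([-2.23726570e-04, -4.06509197e+01,  2.54527724e+01,  1.01267674e-02,
        8.05705326e-06,  3.07095725e-06]), 'position': array([ 0.15137371, -0.5020685 ,  0.23054515]), 'ee_rot': array([[ 9.57433438e-01,  2.88653729e-01, -4.86853366e-04],
       [ 2.88654139e-01, -9.57431944e-01,  1.69146477e-03],
       [ 2.21186490e-05, -1.75999716e-03, -9.99998451e-01]]), 'ft_force': array([-0.27440692,  0.70012434, -1.50037147]), 'moment': array([-0.01969227, -0.0422538 ,  0.0230809 ]), 'gripper_width': 0.08536655002933458}
```

View pics/top0.png

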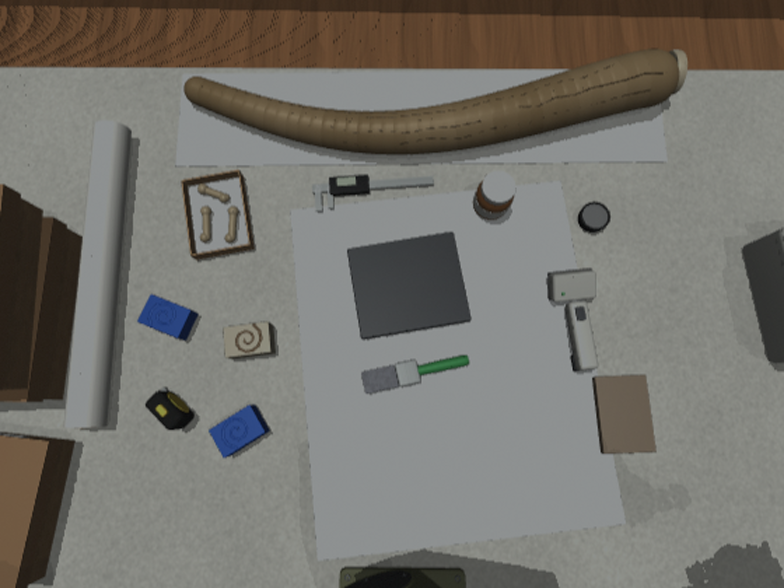

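View pics/side0.png

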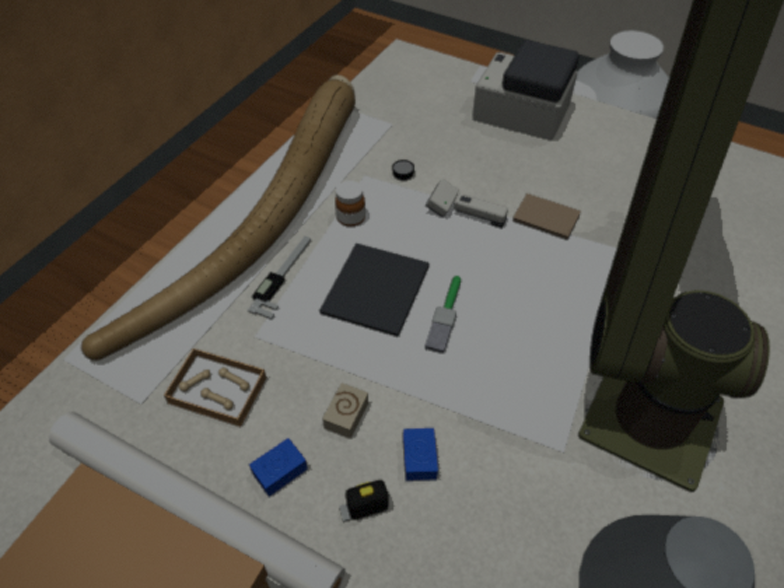

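The top view (x1.4) shows the block at (248,340), the pad at (408,285), and the scanner with its head at (572,287) and tail at (585,365). The brush is at (415,372), the slab at (624,413) and the jar at (495,193). I'll localise them from the depth images.

```bash
python3 - <<'E'
from h import *
def rect(n,box,z0,z1):
    d=np.load(n+"0.npz"); P=cloud(n,d['d']); a,b,c,e=[int(x/1.4) for x in box]
    Q=P[b:e,a:c].reshape(-1,3); Q=Q[(Q[:,2]>z0)&(Q[:,2]<z1)]
    r=cv2.minAreaRect((Q[:,:2]*1000).astype(np.float32)); print(n,len(Q),np.round(Q[:,2].mean(),4),np.round(r[0],1),np.round(r[1],1),round(r[2],1))
    return r
for nm,bt,bs,z in[("block",(205,300,290,380),(310,370,380,450),(.034,.05)),("pad",(330,220,490,350),(310,230,440,345),(.011,.02)),
  ("scan",(540,260,605,372),(420,170,512,232),(.006,.06)),("head",(540,260,605,302),(420,170,460,220),(.006,.06)),("handle",(560,303,605,372),(455,190,510,232),(.03,.045)),
  ("brush",(350,345,480,400),(415,270,470,360),(.006,.04)),("tape",(135,375,205,440),(330,470,400,525),(.02,.08)),("slab",(585,365,665,460),(505,185,590,245),(.01,.03))]:
    print(nm); rect("top",bt,*z); rect("side",bs,*z)
d=np.load("top0.npz"); P=cloud("top",d['d'])
print(np.round([P[int(v/1.4),int(u/1.4)] for u,v in[(330,300),(560,400),(200,290),(240,340),(415,290)]],4))
E
```

```text
block
top 746 0.0404 [476.1 269.7] [54.4 81. ] 7.7
side 653 0.0404 [474.5 271.5] [55.5 83. ] 7.2
pad
top 5075 0.0157 [582.4 -10.1] [170.6 200.1] 10.3
side 3143 0.0156 [539.9 -14.3] [252.  206.1] 10.0
scan
top 1568 0.0375 [ 522.2 -302.9] [100.7 189.4] 83.9
side 930 0.0329 [ 537.3 -344.8] [211.2 205.4] 29.6
head
top 735 0.038 [ 581.9 -310.2] [99.5 67.6] 87.6
side 429 0.0343 [ 597.6 -328.6] [ 86.6 159.1] 26.2
handle
top 687 0.04 [ 487.4 -312.4] [116.7  34.5] 6.4
side 345 0.0391 [ 493.8 -310.5] [ 47.6 135.1] 89.7
brush
top 979 0.0184 [435.4 -19.4] [ 71.9 219.5] 8.8
side 791 0.0171 [433. -25.] [111.6 227.6] 28.8
tape
top 587 0.0556 [355.9 392. ] [64.5 36.3] 47.6
side 627 0.0553 [353.6 396. ] [66.  38.8] 47.2
slab
top 2106 0.0167 [ 361.8 -378.2] [143.1  98.4] 2.9
side 886 0.0166 [ 359.3 -350.7] [143.4 158.6] 2.9
[[ 0.5522  0.1329  0.0045]
 [ 0.3779 -0.2785  0.0007]
 [ 0.5694  0.3732  0.0016]
 [ 0.4751  0.2816  0.0399]
 [ 0.5698 -0.0225  0.0128]]
```

Call:
send_rows --pt "1 0.0216 -0.0272 0 0" --pt "1 0.0216 -0.0272 0 0" --pt "1 0.0216 -0.0272 0 0" --pt "1 0.0216 -0.0272 0 0" --pt "1 0.0216 -0.0272 0 0" --grip_force 20

```text
t: 0.52
position: [0.2157, -0.3395, 0.2308]
ee_rot: [[0.958, 0.288, -0.0], [0.288, -0.958, 0.001], [-0.0, -0.001, -1.0]]
ft_force: [1.0, -0.0, 0.7]
gripper_width: 0.0855
```

Call:
send_rows --pt "1 0.0216 -0.0272 0 0" --pt "1 0.0216 -0.0272 0 0" --pt "1 0.0216 -0.0272 0 0" --pt "1 0.0216 -0.0272 0 0" --pt "1 0.0216 -0.0272 0 0"

```text
t: 0.93
position: [0.2797, -0.1782, 0.2311]
ee_rot: [[0.958, 0.288, -0.0], [0.288, -0.958, 0.0], [-0.0, -0.0, -1.0]]
ft_force: [0.3, 0.1, 0.5]
gripper_width: 0.0854
```

Call:
send_rows --pt "1 0.0216 -0.0272 0 0" --pt "1 0.0216 -0.0272 0 0" --pt "1 0.0216 -0.0272 0 0" --pt "1 0.0216 -0.0272 0 0" --pt "1 0.0216 -0.0272 0 0"

```text
t: 1.35
position: [0.3439, -0.0167, 0.2312]
ee_rot: [[0.957, 0.289, 0.0], [0.289, -0.957, -0.0], [-0.0, 0.0, -1.0]]
ft_force: [0.6, -0.1, 0.4]
gripper_width: 0.0854
```

Call:
send_rows --pt "1 0.0216 -0.0272 0 0" --pt "1 0.0216 -0.0272 0 0" --pt "1 0.0216 -0.0272 0 0" --pt "1 0.0216 -0.0272 0 0" --pt "1 0.0216 -0.0272 0 0"

```text
t: 1.77
position: [0.4108, 0.1355, 0.231]
ee_rot: [[0.952, 0.306, -0.004], [0.306, -0.952, 0.009], [-0.001, -0.01, -1.0]]
ft_force: [0.2, 0.0, -0.0]
gripper_width: 0.0856
```

Call:
send_rows --pt "1 0.0216 -0.0272 0 0" --pt "1 0.0216 -0.0272 0 0" --pt "1 0.0216 -0.0272 0 0" --pt "1 0.0216 -0.0272 0 0" --pt "1 0.0216 -0.0272 0 0"

```text
t: 2.18
position: [0.4917, 0.2332, 0.2352]
ee_rot: [[0.92, 0.392, -0.029], [0.393, -0.918, 0.062], [-0.002, -0.068, -0.998]]
ft_force: [0.1, -1.7, -0.6]
gripper_width: 0.0856
```

Call:
send_rows --pt "1 0 0 0 -0.12" --pt "1 0 0 0 -0.12" --pt "1 0 0 0 -0.12" --pt "1 0 0 0 -0.12" --pt "1 0 0 0 -0.12"

```text
t: 2.6
position: [0.4911, 0.2323, 0.2352]
ee_rot: [[0.533, 0.845, -0.028], [0.845, -0.531, 0.062], [0.037, -0.057, -0.998]]
ft_force: [-0.5, -0.3, 0.3]
gripper_width: 0.0855
```

Call:
send_rows --pt "1 0 0 0 -0.12" --pt "1 0 0 0 -0.12" --pt "1 0 0 0 -0.12" --pt "1 0 0 0 -0.12" --pt "1 0 0 0 -0.12"

```text
t: 3.02
position: [0.4911, 0.2322, 0.2353]
ee_rot: [[-0.037, 0.999, -0.028], [0.997, 0.039, 0.062], [0.063, -0.026, -0.998]]
ft_force: [-0.6, 0.6, -0.0]
gripper_width: 0.0852
```

Call:
send_rows --pt "1 0 0 0 -0.12" --pt "1 0 0 0 -0.088" --pt "1 0 0 0 0" --pt "1 0 0 0 0" --pt "1 0 0 0 0"

```text
t: 3.43
position: [0.4913, 0.2324, 0.2356]
ee_rot: [[-0.235, 0.972, -0.028], [0.97, 0.236, 0.062], [0.067, -0.012, -0.998]]
ft_force: [-0.1, 0.1, 0.1]
gripper_width: 0.0858
```

```bash
cat >> h.py <<'E'
def go(p):
    s=bot.get_state(); d=np.array(s["ee_rot"]).T@(np.array(p)-s["position"])
    y=s["ee_rot"][:,1]; print("t",round(s["t"],2),"pos",np.round(s["position"],4),"tool delta",np.round(d,4),"yaw_y",np.degrees(np.arctan2(y[1],y[0])).round(2),"z",np.round(s["ee_rot"][:,2],3),"j",np.round(s["joint_positions"],1),"F",np.round(s["ft_force"],1),"w",round(s["gripper_width"],4))
E
python3 -c "
from h import *
go([.4711,.3042,.08])"
```

```text
t 3.43 pos [0.4913 0.2324 0.2356] tool delta [ 0.064  -0.0008  0.1603] yaw_y 13.66 z [-0.028  0.062 -0.998] j [23.  16.6 -4.9 68.5  3.9 99.4] F [-0.1  0.1  0.1] w 0.0858
```

Call:
send_rows --pt "1 0 0 0 0.107" --pt "1 0 0 0.0375 0" --pt "1 0 0 0.0375 0" --pt "1 0 0 0.0375 0" --pt "1 0 0 0.0375 0"

```text
t: 3.85
position: [0.4875, 0.2419, 0.0851]
ee_rot: [[-0.13, 0.991, -0.026], [0.989, 0.131, 0.063], [0.066, -0.017, -0.998]]
ft_force: [1.0, 0.3, 0.1]
gripper_width: 0.0853
```

```bash
python3 -c "
from h import *
go([.4711,.3042,.08])"
```

```text
t 3.85 pos [0.4875 0.2419 0.0851] tool delta [ 0.0635 -0.008   0.0094] yaw_y 7.56 z [-0.026  0.063 -0.998] j [ 24.1  22.6 -20.   47.3   3.9 106.6] F [1.  0.3 0.1] w 0.0853
```

Call:
send_rows --pt "1 0.0318 -0.004 0.0094 0" --pt "1 0.0317 -0.004 0 0" --pt "1 0 0 0 0" --pt "1 0 0 0 0" --pt "1 0 0 0 0"

```text
t: 4.27
position: [0.4709, 0.304, 0.0812]
ee_rot: [[-0.131, 0.991, -0.027], [0.989, 0.133, 0.062], [0.065, -0.018, -0.998]]
ft_force: [0.1, -0.3, -0.3]
gripper_width: 0.0849
```

```bash
python3 -c "
from h import *
go([.4711,.3042,.001])
snap('side','s1',(200,220,320,340),4)"
```

```text
t 4.27 pos [0.4709 0.304  0.0812] tool delta [-0.005   0.0017  0.08  ] yaw_y 7.64 z [-0.027  0.062 -0.998] j [ 30.7  23.9 -18.3  47.2   3.8 113.1] F [ 0.1 -0.3 -0.3] w 0.0849
```

View pics/s1.png

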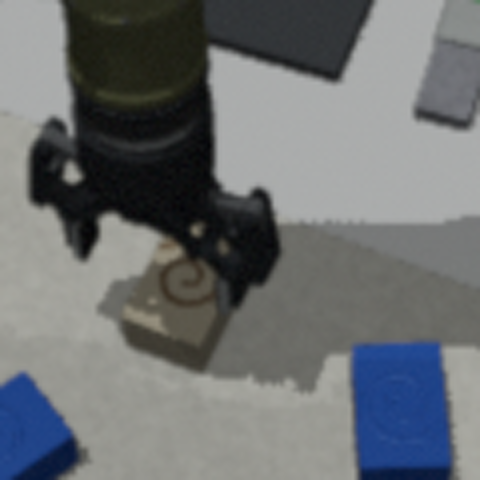

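The fingers straddle the block's far (+y) end, at about (180,260) in the crop. I'll descend and close.

Call:
send_rows --pt "1 -0.0017 0.0006 0.03 0" --pt "1 -0.0017 0.0006 0.03 0" --pt "1 -0.0016 0.0005 0.02 0" --pt "1 0 0 0 0" --pt "0.3 0 0 0 0"

```text
t: 4.73
position: [0.4704, 0.3029, 0.0005]
ee_rot: [[-0.13, 0.991, -0.029], [0.989, 0.131, 0.061], [0.064, -0.021, -0.998]]
ft_force: [-0.1, -0.1, 0.4]
gripper_width: 0.0753
```

Call:
send_rows --pt "0.3 0 0 0 0" --pt "0.3 0 0 0 0" --pt "0.3 0 0 0 0" --pt "0.3 0 0 0 0" --pt "0.3 0 0 0 0"

```text
t: 5.15
position: [0.4722, 0.3047, 0.0029]
ee_rot: [[-0.131, 0.991, -0.024], [0.989, 0.133, 0.063], [0.066, -0.016, -0.998]]
ft_force: [-2.0, -1.7, 6.8]
gripper_width: 0.0542
```

Call:
send_rows --pt "0.3 -0.0006 0 -0.004 0" --pt "0.3 -0.001 0 -0.004 0" --pt "0.3 -0.0014 0 -0.004 0" --pt "0.3 -0.0018 0 -0.0035 0" --pt "0.3 -0.002 0 -0.0035 0"

```text
t: 5.57
position: [0.4723, 0.2962, 0.0197]
ee_rot: [[-0.132, 0.991, -0.027], [0.989, 0.133, 0.062], [0.065, -0.019, -0.998]]
ft_force: [-0.0, 0.4, -4.2]
gripper_width: 0.0542
```

```bash
cat >> h.py <<'E'
def blockcloud(c,r=.12,zmin=.006):
    "stone coloured points near c from both cameras, as (L,z) in tool-x plane"
    s=bot.get_state()
    out=[]
    for n in("top","side"):
        im,d=bot.grab_frame(n); P=cloud(n,d); h=cv2.cvtColor(im,cv2.COLOR_RGB2HSV)
        m=(np.linalg.norm(P[:,:,:2]-np.array(c)[:2],axis=2)<r)&(P[:,:,2]>zmin)&(d>0)
        out.append((n,im,P,m,h))
    return out
E
python3 -c "
from h import *
go([.4711,.3042,.001])
snap('side','s2',(200,220,320,340),4)"
```

```text
t 5.57 pos [0.4723 0.2962 0.0197] tool delta [0.0069 0.0002 0.0192] yaw_y 7.66 z [-0.027  0.062 -0.998] j [ 29.9  27.6 -23.1  38.8   3.9 112.3] F [-0.   0.4 -4.2] w 0.0542
```

View pics/s2.png

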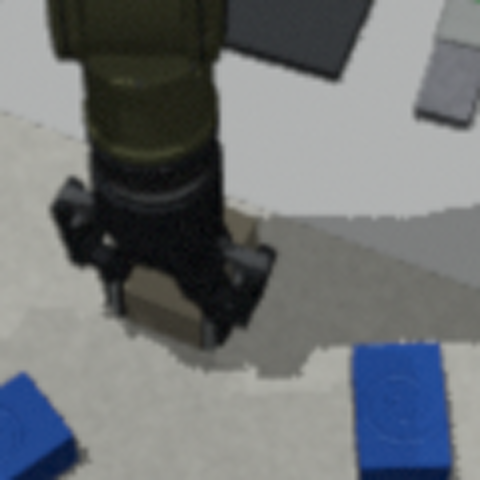

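Force is about one block weight (-4.2 N), so the block came up level: the pads resist pivoting. I'll set it back and retry with a lighter squeeze, commanding the opening just under the block width.

Call:
send_rows --pt "0.3 0.0022 0 0.006 0" --pt "0.3 0.0022 0 0.006 0" --pt "0.3 0.002 0 0.004 0" --pt "0.3 0 0 0 0" --pt "0.62 0 0 0 0"

```text
t: 6.03
position: [0.4706, 0.3038, 0.0032]
ee_rot: [[-0.132, 0.991, -0.028], [0.989, 0.134, 0.062], [0.065, -0.02, -0.998]]
ft_force: [-0.2, 1.4, -3.7]
gripper_width: 0.0543
```

Call:
send_rows --pt "0.62 0 0 0 0" --pt "0.62 0 0 0 0" --pt "0.62 0 0 0 0" --pt "0.62 0 0 0 0" --pt "0.62 0 0 0 0"

```text
t: 6.45
position: [0.4712, 0.3038, 0.0039]
ee_rot: [[-0.132, 0.991, -0.027], [0.989, 0.133, 0.062], [0.065, -0.019, -0.998]]
ft_force: [0.1, -0.8, -3.8]
gripper_width: 0.0537
```

Call:
send_rows --pt "0.62 -0.0006 0 -0.004 0" --pt "0.62 -0.001 0 -0.004 0" --pt "0.62 -0.0014 0 -0.004 0" --pt "0.62 0 0 0 0" --pt "0.62 0 0 0 0"

```text
t: 6.87
position: [0.4724, 0.3002, 0.0163]
ee_rot: [[-0.131, 0.991, -0.026], [0.989, 0.133, 0.063], [0.066, -0.017, -0.998]]
ft_force: [1.7, -0.5, -5.0]
gripper_width: 0.0537
```

Call:
send_rows --pt "0.63 0 0 0 0" --pt "0.63 0 0 0 0" --pt "0.63 0 0 0 0" --pt "0.63 0 0 0 0" --pt "0.63 0 0 0 0"

```text
t: 7.28
position: [0.4718, 0.3, 0.0155]
ee_rot: [[-0.132, 0.991, -0.027], [0.989, 0.133, 0.062], [0.065, -0.019, -0.998]]
ft_force: [0.2, 0.4, -4.4]
gripper_width: 0.0544
```

```bash
python3 -c "
from h import *
s=bot.get_state();print(s['ee_rot'].T@s['moment'],s['ee_rot'].T@s['ft_force'],s['gripper_width'])"
```

```text
[-0.04670046  0.01197147  0.04437499] [0.04901917 0.31200183 4.41310781] 0.05436164035735372
```

Call:
send_rows --pt "0.634 0 0 0 0" --pt "0.634 0 0 0 0" --pt "0.634 0 0 0 0" --pt "0.636 0 0 0 0" --pt "0.636 0 0 0 0"

```text
t: 7.7
position: [0.4721, 0.3003, 0.016]
ee_rot: [[-0.132, 0.991, -0.027], [0.989, 0.133, 0.063], [0.066, -0.018, -0.998]]
ft_force: [-0.4, -1.0, -0.2]
gripper_width: 0.0544
```

```bash
python3 -c "
from h import *
s=bot.get_state();print(s['ee_rot'].T@s['moment'],s['ee_rot'].T@s['ft_force'],s['gripper_width'])"
```

```text
[-0.00690767  0.05606191 -0.0183582 ] [-0.96953474 -0.48892146  0.13142593] 0.054445296292271766
```

Call:
send_rows --pt "0.638 0 0 0 0" --pt "0.638 0 0 0 0" --pt "0.638 0 0 0 0" --pt "0.64 0 0 0 0" --pt "0.64 0 0 0 0"

```text
t: 8.12
position: [0.4721, 0.3001, 0.0158]
ee_rot: [[-0.132, 0.991, -0.027], [0.989, 0.133, 0.062], [0.065, -0.018, -0.998]]
ft_force: [0.4, 0.9, 0.8]
gripper_width: 0.055
```

```bash
python3 -c "
from h import *
s=bot.get_state();print(s['ee_rot'].T@s['moment'],s['ee_rot'].T@s['ft_force'],s['gripper_width'])"
```

```text
[-0.00085436 -0.07450618  0.04637127] [ 0.93370103  0.54914941 -0.75491111] 0.05501409238073234
```

```bash
python3 -c "
from h import *
snap('side','s3',(200,220,320,340),4)"
```

```text
(no output)
```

View pics/s3.png

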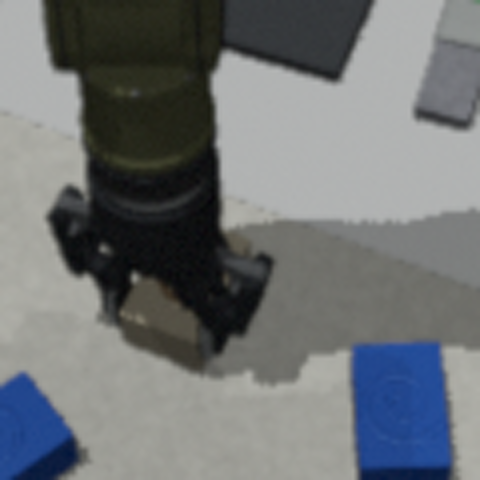

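Call:
send_rows --pt "0.75 0 0 -0.005 0" --pt "0.75 0.0077 0 -0.005 0" --pt "0.75 0.0077 0 0 0" --pt "0.6 0 0 0 0" --pt "0.6 0 0 0 0"

```text
t: 8.58
position: [0.4709, 0.3169, 0.0279]
ee_rot: [[-0.133, 0.991, -0.025], [0.989, 0.135, 0.066], [0.068, -0.016, -0.998]]
ft_force: [-1.0, 2.1, 5.9]
gripper_width: 0.0526
```

Call:
send_rows --pt "0.6 0 0 0 0" --pt "0.6 0 0 0 0" --pt "0.6 0 0 0 0" --pt "0.6 -0.0012 0 -0.004 0" --pt "0.6 -0.0015 0 -0.004 0"

```text
t: 9.0
position: [0.4705, 0.3117, 0.0345]
ee_rot: [[-0.133, 0.991, -0.027], [0.989, 0.134, 0.062], [0.065, -0.019, -0.998]]
ft_force: [1.0, 0.7, -2.9]
gripper_width: 0.0526
```

Call:
send_rows --pt "0.6 -0.002 0 -0.004 0" --pt "0.6 -0.0025 0 -0.004 0" --pt "0.6 -0.003 0 -0.004 0" --pt "0.6 0 0 0 0" --pt "0.6 0 0 0 0"

```text
t: 9.42
position: [0.4717, 0.3026, 0.0459]
ee_rot: [[-0.131, 0.991, -0.028], [0.989, 0.132, 0.062], [0.065, -0.019, -0.998]]
ft_force: [-0.9, -0.4, -3.5]
gripper_width: 0.0527
```

```bash
python3 -c "
from h import *
go([.47,.3,0])
s=bot.get_state();print(s['ee_rot'].T@s['moment'],s['ee_rot'].T@s['ft_force'],s['gripper_width'])
snap('side','s4',(200,220,320,340),4)"
```

```text
t 9.42 pos [0.4717 0.3026 0.0459] tool delta [-0.0054 -0.0012  0.0457] yaw_y 7.61 z [-0.028  0.062 -0.998] j [ 30.5  26.1 -20.9  42.5   3.9 112.9] F [-0.9 -0.4 -3.5] w 0.0527
[ 0.00404939  0.01162325 -0.01146734] [-0.54914592 -0.90537947  3.48366013] 0.05274092495816078
```

View pics/s4.png

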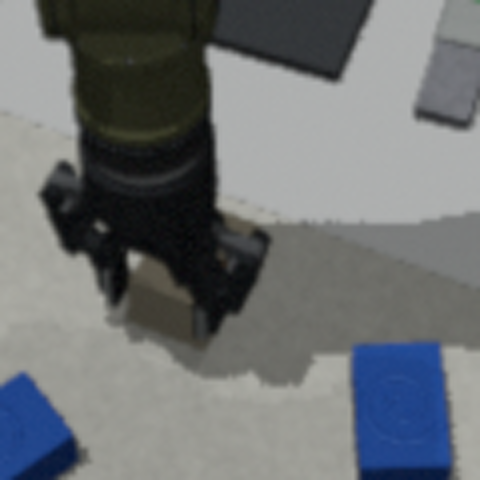

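```bash
cat >> h.py <<'E'
L=np.array([-.131,.991]); W=np.array([.991,.131])
def prof(c=(.4755,.2705),r=.11):
    for n,im,P,m,h in blockcloud(c,r,.005):
        q=P[m]-np.array([c[0],c[1],0]); l=q[:,:2]@L*1000; w=q[:,:2]@W*1000; z=q[:,2]*1000; rgb=im[m]
        k=(abs(w)<24)
        print(n)
        for a in range(-70,70,5):
            j=k&(l>=a)&(l<a+5)
            if j.sum()>2: print(a, j.sum(), "z",np.percentile(z[j],[5,50,95]).round(0), "rgb",np.median(rgb[j],0))
E
python3 -c "
from h import *
prof()"
```

```text
top
-55 44 z [ 37.  40. 415.] rgb [87. 84. 74.]
-50 292 z [ 41. 511. 553.] rgb [28. 29. 22.]
-45 502 z [ 43. 503. 555.] rgb [28. 29. 23.]
-40 572 z [ 45. 499. 556.] rgb [30. 31. 25.]
-35 486 z [ 45. 503. 556.] rgb [33. 34. 27.]
-30 367 z [ 46. 406. 561.] rgb [35. 36. 30.]
-25 235 z [ 47. 408. 563.] rgb [54. 53. 42.]
-20 306 z [ 48. 269. 561.] rgb [55.5 57.  43. ]
-15 309 z [ 50. 252. 560.] rgb [57. 57. 44.]
-10 249 z [ 50. 298. 560.] rgb [63. 65. 48.]
-5 202 z [ 52. 529. 559.] rgb [69. 72. 53.]
0 155 z [ 52. 543. 558.] rgb [69. 72. 53.]
5 162 z [ 53. 528. 556.] rgb [71. 74. 55.]
10 154 z [ 55. 528. 549.] rgb [71.5 74.  55. ]
15 145 z [ 56. 528. 547.] rgb [71. 74. 55.]
20 122 z [ 57. 529. 546.] rgb [71. 73. 54.]
25 142 z [524. 542. 552.] rgb [68. 71. 53.]
30 136 z [523. 541. 552.] rgb [68.  71.  52.5]
35 147 z [522. 536. 551.] rgb [64. 66. 49.]
40 139 z [520. 535. 549.] rgb [65. 67. 50.]
45 106 z [519. 533. 546.] rgb [66. 69. 51.]
50 56 z [521. 530. 538.] rgb [66. 68. 51.]
55 29 z [518. 524. 529.] rgb [63. 65. 48.]
60 3 z [517. 519. 519.] rgb [53. 52. 39.]
side
-55 6 z [38. 39. 41.] r
[... 386 characters left out ...]
0 43 z [528. 545. 562.] rgb [71. 74. 51.]
-5 46 z [528. 547. 561.] rgb [77.  79.5 55. ]
0 54 z [526. 545. 560.] rgb [77.  79.5 55. ]
5 65 z [ 53. 544. 557.] rgb [78. 81. 56.]
10 69 z [ 54. 543. 555.] rgb [79. 81. 56.]
15 88 z [ 55. 529. 551.] rgb [79. 81. 58.]
20 101 z [ 49. 526. 547.] rgb [79. 80. 58.]
25 137 z [ 27.  49. 543.] rgb [65. 62. 53.]
30 140 z [ 22. 315. 549.] rgb [65. 62. 53.]
35 258 z [129. 334. 548.] rgb [37. 38. 26.]
40 421 z [133. 355. 542.] rgb [35. 36. 25.]
45 731 z [220. 372. 540.] rgb [34. 35. 24.]
50 854 z [213. 377. 532.] rgb [31. 32. 22.]
55 584 z [191. 455. 526.] rgb [20. 20. 20.]
60 377 z [190. 471. 520.] rgb [27. 28. 21.]
65 110 z [382. 488. 511.] rgb [33. 34. 23.]
```

The depth profile shows a 15° slope from (L -52, z 38) to (L +20, z 57), so the corner grip does let the block pivot about its far bottom edge. I'll continue the arc.

Call:
send_rows --pt "0.6 -0.0029 0 -0.0034 0" --pt "0.6 -0.003 0 -0.0033 0" --pt "0.6 -0.0031 0 -0.0032 0" --pt "0.6 -0.0033 0 -0.0031 0" --pt "0.6 -0.0034 0 -0.0031 0"

```text
t: 9.98
position: [0.4746, 0.2864, 0.0614]
ee_rot: [[-0.132, 0.991, -0.027], [0.989, 0.133, 0.062], [0.065, -0.018, -0.998]]
ft_force: [-0.9, 0.5, -2.9]
gripper_width: 0.0527
```

Call:
send_rows --pt "0.6 -0.0036 0 -0.0027 0" --pt "0.6 -0.0037 0 -0.0025 0" --pt "0.6 -0.0039 0 -0.0023 0" --pt "0.6 -0.004 0 -0.0021 0" --pt "0.6 -0.0041 0 -0.002 0"

```text
t: 10.4
position: [0.4777, 0.2667, 0.0717]
ee_rot: [[-0.132, 0.991, -0.027], [0.989, 0.133, 0.063], [0.066, -0.018, -0.998]]
ft_force: [-1.4, 1.1, -1.2]
gripper_width: 0.0526
```

```bash
cat >> h.py <<'E'
def prof2(c=(.4755,.2705),r=.11,zmax=.13):
    "stone points only"
    for n,im,P,m,h in blockcloud(c,r,.005):
        m=m&(P[:,:,2]<zmax)&(im[:,:,0].astype(int)-im[:,:,2]>7)&(im[:,:,0]>50)
        q=P[m]-np.array([c[0],c[1],0]); l=q[:,:2]@L*1000; w=q[:,:2]@W*1000; z=q[:,2]*1000
        print(n, " ".join(f"{a}:{np.percentile(z[j],10):.0f}/{np.percentile(z[j],90):.0f}({j.sum()})" for a in range(-100,100,5) if (j:=(l>=a)&(l<a+5)&(abs(w)<35)).sum()>3))
E
python3 -c "
from h import *
go([.47,.3,0]);prof2(r=.14)"
```

```text
t 10.4 pos [0.4777 0.2667 0.0717] tool delta [ 0.0293 -0.0019  0.0738] yaw_y 7.65 z [-0.027  0.063 -0.998] j [ 26.9  23.5 -20.8  45.4   3.9 109.3] F [-1.4  1.1 -1.2] w 0.0526
top -75:31/35(40) -70:34/40(55) -65:38/45(50) -60:42/49(53) -55:47/53(54) -50:52/58(60) -45:55/62(57) -40:60/67(62) -35:63/71(55) -30:69/75(62) -25:73/79(55) -20:74/82(39) -15:60/83(16)
side -50:13/55(6) -45:12/60(10) -40:19/64(10) -35:30/70(11) -30:33/74(19) -25:35/79(18) -20:76/81(23) -15:76/83(43) -10:67/79(64) -5:65/73(58) 0:59/68(67) 5:53/64(65) 10:53/60(17)
```

The slope is now about 45° with the load shared with the table. I'll continue to standing.

Call:
send_rows --pt "0.6 -0.0042 0 -0.0016 0" --pt "0.6 -0.0043 0 -0.0014 0" --pt "0.6 -0.0044 0 -0.0012 0" --pt "0.6 -0.0044 0 -0.001 0" --pt "0.6 -0.0044 0 -0.0008 0"

```text
t: 10.92
position: [0.4808, 0.246, 0.0774]
ee_rot: [[-0.132, 0.991, -0.026], [0.989, 0.134, 0.065], [0.068, -0.017, -0.998]]
ft_force: [-3.8, 2.9, 8.2]
gripper_width: 0.0527
```

Call:
send_rows --pt "0.6 -0.0045 0 -0.0005 0" --pt "0.6 -0.0045 0 -0.0003 0" --pt "0.6 -0.0045 0 0 0" --pt "0.6 -0.0045 0 0.0002 0" --pt "0.6 -0.0045 0 0.0004 0"

```text
t: 11.33
position: [0.4845, 0.2239, 0.0777]
ee_rot: [[-0.132, 0.991, -0.024], [0.989, 0.134, 0.066], [0.069, -0.015, -0.998]]
ft_force: [-4.3, 0.4, 17.0]
gripper_width: 0.0525
```

Call:
send_rows --pt "0.6 -0.0045 0 0.0006 0" --pt "0.6 -0.0044 0 0.0009 0" --pt "0.6 -0.0043 0 0.0011 0" --pt "0.6 -0.0043 0 0.0014 0" --pt "0.6 -0.0043 0 0.0016 0"

```text
t: 11.75
position: [0.4873, 0.2013, 0.0716]
ee_rot: [[-0.132, 0.991, -0.023], [0.989, 0.133, 0.063], [0.066, -0.015, -0.998]]
ft_force: [-7.9, -4.5, 32.1]
gripper_width: 0.0529
```

```bash
python3 -c "
from h import *
go([.47,.3,0]);prof2(r=.14)"
```

```text
t 11.75 pos [0.4873 0.2013 0.0716] tool delta [ 0.0952 -0.003   0.0781] yaw_y 7.63 z [-0.023  0.063 -0.998] j [ 20.1  22.  -23.3  44.7   3.9 102.5] F [-7.9 -4.5 32.1] w 0.0529
top -90:24/38(19) -85:32/64(31)
side -80:21/84(24) -75:38/87(39) -70:36/86(46) -65:38/86(54) -60:34/85(57) -55:47/84(52) -50:13/83(76) -45:40/82(88) -40:73/83(31)
```

Call:
send_rows --pt "0.6 0 0 -0.0015 0" --pt "0.6 -0.0015 0 -0.0015 0" --pt "0.6 -0.002 0 0 0" --pt "0.6 -0.002 0 0 0" --pt "0.6 0 0 0 0"

```text
t: 12.27
position: [0.4878, 0.196, 0.0708]
ee_rot: [[-0.131, 0.991, -0.025], [0.989, 0.133, 0.063], [0.066, -0.017, -0.998]]
ft_force: [-1.1, 0.9, 8.1]
gripper_width: 0.0528
```

```bash
python3 -c "
from h import *
go([.47,.3,0]);prof2(r=.14)"
```

```text
t 12.27 pos [0.4878 0.196  0.0708] tool delta [ 0.1006 -0.0026  0.0777] yaw_y 7.63 z [-0.025  0.063 -0.998] j [ 19.5  22.  -23.4  44.7   3.9 101.9] F [-1.1  0.9  8.1] w 0.0528
top -90:25/60(25) -85:9/31(4)
side -85:20/82(9) -80:32/86(42) -75:37/85(48) -70:51/86(50) -65:48/84(56) -60:27/83(50) -55:19/83(60) -50:17/82(109) -45:62/82(65)
```

Call:
send_rows --pt "0.6 0 0 -0.0015 0" --pt "0.66 0 0 0 0" --pt "0.7 0 0 0 0" --pt "0.8 0 0 0 0" --pt "0.8 0 0 0 0"

```text
t: 12.78
position: [0.4865, 0.1954, 0.0712]
ee_rot: [[-0.131, 0.991, -0.028], [0.989, 0.133, 0.061], [0.064, -0.02, -0.998]]
ft_force: [-0.1, 0.0, -0.1]
gripper_width: 0.0682
```

Call:
send_rows --pt "0.8 0.012 0 0 0" --pt "0.8 0.012 0 0.002 0" --pt "0.8 0.012 0 0.003 0" --pt "0.8 0 0 0 0" --pt "0.8 0 0 0 0"

```text
t: 13.2
position: [0.4816, 0.2329, 0.0688]
ee_rot: [[-0.134, 0.991, -0.028], [0.989, 0.135, 0.062], [0.065, -0.019, -0.998]]
ft_force: [-0.2, -1.3, 0.3]
gripper_width: 0.0682
```

```bash
python3 -c "
from h import *
go([.4755+.131*.039,.2705-.991*.039,0.068]);prof2(r=.14)
snap('side','s5',(180,200,340,320),4)"
```

```text
t 13.2 pos [0.4816 0.2329 0.0688] tool delta [-0.001  -0.0011  0.0008] yaw_y 7.78 z [-0.028  0.062 -0.998] j [ 23.5  22.9 -22.4  44.8   3.9 105.7] F [-0.2 -1.3  0.3] w 0.0682
top -100:27/82(14) -95:77/83(56) -90:77/83(55) -85:78/83(54) -80:75/83(55) -75:76/83(52) -70:78/82(58) -65:69/83(50) -60:77/82(23)
side -75:6/81(4) -70:13/82(14) -65:23/83(27) -60:10/81(68) -55:12/81(86)
```

View pics/s5.png

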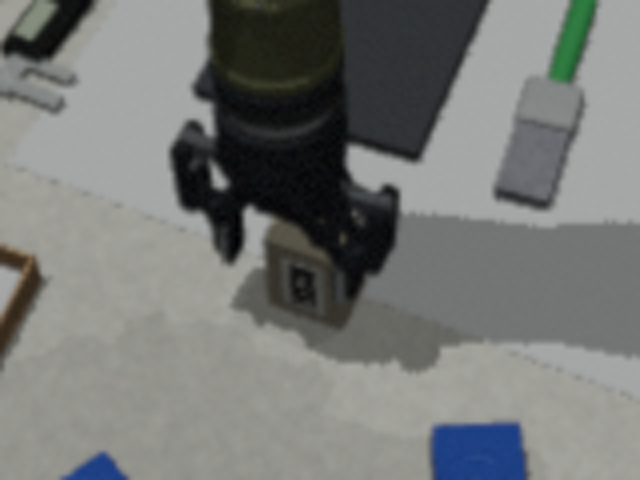

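The block stands upright on its end, with the label facing the camera at about (303,285) in the crop. Its label face is at L≈-53, so I'll shift in 10 mm and grip that top corner.

Call:
send_rows --pt "0.8 -0.005 -0.001 0 0" --pt "0.8 -0.005 0 0 0" --pt "0.6 0 0 0 0" --pt "0.6 0 0 0 0" --pt "0.6 0 0 0 0"

```text
t: 13.77
position: [0.4822, 0.2211, 0.0686]
ee_rot: [[-0.131, 0.991, -0.027], [0.989, 0.132, 0.062], [0.065, -0.019, -0.998]]
ft_force: [-1.3, -1.4, 2.1]
gripper_width: 0.0531
```

Call:
send_rows --pt "0.55 0 0 0 0" --pt "0.55 0 0 0 0" --pt "0.55 0 0 -0.004 0" --pt "0.55 0 0 -0.008 0" --pt "0.55 0 0 -0.008 0" --grip_force 30

```text
t: 14.18
position: [0.4823, 0.2204, 0.0882]
ee_rot: [[-0.132, 0.991, -0.029], [0.989, 0.133, 0.062], [0.065, -0.02, -0.998]]
ft_force: [-0.1, -1.2, -4.1]
gripper_width: 0.0524
```

```bash
python3 -c "
from h import *
go([.5772,.0295,.13]);prof2(r=.14,zmax=.12)"
```

```text
t 14.18 pos [0.4823 0.2204 0.0882] tool delta [-0.1986  0.0677 -0.0562] yaw_y 7.67 z [-0.029  0.062 -0.998] j [ 22.2  21.4 -21.4  47.4   3.9 104.6] F [-0.1 -1.2 -4.1] w 0.0524
top -100:95/99(12) -95:93/100(59) -90:95/100(62) -85:86/100(58) -80:94/101(57) -75:79/101(42) -70:61/102(36) -65:58/101(18)
side -85:98/102(11) -80:39/102(17) -75:40/103(25) -70:43/103(29) -65:58/104(30) -60:55/104(58) -55:30/99(139) -50:29/49(17)
```

Call:
send_rows --pt "0.55 -0.003 0.001 -0.007 0" --pt "0.55 -0.006 0.0025 -0.007 0" --pt "0.55 -0.009 0.0037 -0.007 0" --pt "0.55 -0.012 0.005 -0.005 0" --pt "0.55 -0.014 0.0058 -0.003 0"

```text
t: 14.7
position: [0.5085, 0.1767, 0.1153]
ee_rot: [[-0.132, 0.991, -0.025], [0.989, 0.133, 0.062], [0.065, -0.017, -0.998]]
ft_force: [0.6, -0.6, -4.5]
gripper_width: 0.0523
```

Call:
send_rows --pt "0.55 -0.015 0.0062 0 0" --pt "0.55 -0.015 0.0062 0 0" --pt "0.55 -0.015 0.0062 0 0" --pt "0.55 -0.015 0.0062 0 0" --pt "0.55 -0.015 0.0062 0 0"

```text
t: 15.12
position: [0.5489, 0.1054, 0.1089]
ee_rot: [[-0.131, 0.991, -0.026], [0.989, 0.132, 0.062], [0.065, -0.018, -0.998]]
ft_force: [0.1, 1.3, -4.5]
gripper_width: 0.0524
```

Call:
send_rows --pt "0.55 -0.014 0.0059 0 0" --pt "0.55 -0.012 0.005 0 0" --pt "0.55 -0.01 0.0044 0 0" --pt "0.55 -0.007 0.0029 0 0" --pt "0.55 -0.003 0.0013 0 0"

```text
t: 15.53
position: [0.574, 0.0635, 0.1052]
ee_rot: [[-0.131, 0.991, -0.027], [0.989, 0.132, 0.062], [0.065, -0.018, -0.998]]
ft_force: [0.2, -0.4, -3.5]
gripper_width: 0.0524
```

```bash
python3 -c "
from h import *
go([.5726,.0642,.09]);prof2((.5824,-.0101),r=.16,zmax=.15)"
```

```text
t 15.53 pos [0.574  0.0635 0.1052] tool delta [-0.0001 -0.001   0.0152] yaw_y 7.59 z [-0.027  0.062 -0.998] j [  4.3  25.4 -11.8  54.1   3.7  86.7] F [ 0.2 -0.4 -3.5] w 0.0524
top 
side 30:111/116(8) 35:58/117(13) 40:72/117(19) 45:53/118(22) 50:57/118(24) 55:71/118(28) 60:63/118(26) 65:65/118(59) 70:46/113(118) 75:45/62(22)
```

Call:
send_rows --pt "0.55 0 0 0.004 0" --pt "0.55 0 0 0.004 0" --pt "0.55 0 0 0.004 0" --pt "0.55 0 0 0.004 0" --pt "0.55 0 0 0.002 0" --grip_force 20

```text
t: 16.05
position: [0.572, 0.0663, 0.0864]
ee_rot: [[-0.132, 0.991, -0.029], [0.989, 0.134, 0.062], [0.065, -0.02, -0.998]]
ft_force: [0.4, -0.2, -4.8]
gripper_width: 0.0521
```

Call:
send_rows --pt "0.55 -0.0039 0 -0.0016 0" --pt "0.55 -0.0039 0 -0.0014 0" --pt "0.55 -0.0039 0 -0.0012 0" --pt "0.55 -0.0039 0 -0.0009 0" --pt "0.55 -0.0039 0 -0.0006 0"

```text
t: 16.47
position: [0.576, 0.0455, 0.0922]
ee_rot: [[-0.131, 0.991, -0.026], [0.989, 0.133, 0.062], [0.065, -0.018, -0.998]]
ft_force: [-0.3, 0.4, -4.5]
gripper_width: 0.0524
```

```bash
python3 -c "
from h import *
go([.5726,.0642,.09]);prof2((.5824,-.0101),r=.16,zmax=.15)"
```

```text
t 16.47 pos [0.576  0.0455 0.0922] tool delta [ 0.0188 -0.0008  0.0035] yaw_y 7.63 z [-0.026  0.062 -0.998] j [  2.5  26.1 -12.8  52.5   3.6  84.9] F [-0.3  0.4 -4.5] w 0.0524
top 
side 10:101/103(4) 15:70/104(14) 20:47/103(19) 25:46/105(21) 30:41/104(22) 35:58/105(21) 40:50/105(37) 45:48/105(43) 50:34/103(129) 55:32/88(25) 60:128/148(6)
```

Call:
send_rows --pt "0.55 0.007 0 0 0" --pt "0.55 0.007 0 0.002 0" --pt "0.55 0.006 0 0.003 0" --pt "0.55 0 0 0.003 0" --pt "0.55 0 0 0.002 0"

```text
t: 16.98
position: [0.5725, 0.0707, 0.0854]
ee_rot: [[-0.134, 0.991, -0.026], [0.988, 0.136, 0.07], [0.073, -0.017, -0.997]]
ft_force: [-7.3, 8.9, 21.5]
gripper_width: 0.0522
```

```bash
python3 -c "
from h import *
go([.5726,.0642,.08])"
```

```text
t 16.98 pos [0.5725 0.0707 0.0854] tool delta [-0.0069 -0.0007  0.0049] yaw_y 7.79 z [-0.026  0.07  -0.997] j [  4.8  26.2 -13.7  51.2   4.1  87. ] F [-7.3  8.9 21.5] w 0.0522
```

Call:
send_rows --pt "0.55 0 0 0.001 0" --pt "0.55 0 0 0.001 0" --pt "0.55 0 0 0.001 0" --pt "0.55 0 0 0.001 0" --pt "0.55 0 0 0 0"

```text
t: 17.4
position: [0.5722, 0.0729, 0.0845]
ee_rot: [[-0.135, 0.991, -0.025], [0.988, 0.136, 0.074], [0.077, -0.015, -0.997]]
ft_force: [-10.1, 12.7, 29.0]
gripper_width: 0.0525
```

Call:
send_rows --pt "0.55 -0.002 0 -0.0015 0" --pt "0.55 -0.003 0 -0.0015 0" --pt "0.55 -0.0035 0 -0.001 0" --pt "0.55 -0.0039 0 -0.0008 0" --pt "0.55 -0.0039 0 -0.0006 0"

```text
t: 17.82
position: [0.5757, 0.0546, 0.0887]
ee_rot: [[-0.135, 0.991, -0.023], [0.988, 0.136, 0.07], [0.073, -0.013, -0.997]]
ft_force: [-6.7, 5.6, 23.5]
gripper_width: 0.0527
```

```bash
python3 -c "
from h import *
go([.5726,.0642,.08]);prof2((.5824,-.0101),r=.16,zmax=.15)"
```

```text
t 17.82 pos [0.5757 0.0546 0.0887] tool delta [ 0.0092 -0.0017  0.0094] yaw_y 7.82 z [-0.023  0.07  -0.997] j [  3.2  26.1 -13.3  51.6   4.1  85.3] F [-6.7  5.6 23.5] w 0.0527
top 
side 25:92/96(12) 30:93/96(11) 35:95/98(16) 40:49/99(18) 45:35/101(26) 50:44/102(29) 55:43/104(32) 60:74/103(80) 65:59/84(55) 70:42/74(56) 75:30/47(68) 80:29/44(17)
```

Call:
send_rows --pt "0.55 -0.0043 0 -0.0013 0" --pt "0.55 -0.0043 0 -0.001 0" --pt "0.55 -0.0043 0 -0.0008 0" --pt "0.55 -0.0043 0 -0.0004 0" --pt "0.55 -0.0043 0 -0.0002 0"

```text
t: 18.33
position: [0.5792, 0.0309, 0.089]
ee_rot: [[-0.134, 0.991, -0.023], [0.989, 0.135, 0.066], [0.068, -0.013, -0.998]]
ft_force: [-2.2, 2.7, 12.9]
gripper_width: 0.0524
```

```bash
python3 -c "
from h import *
go([.5726,.0642,.08]);prof2((.5824,-.0101),r=.16,zmax=.15)"
```

```text
t 18.33 pos [0.5792 0.0309 0.089 ] tool delta [ 0.0332 -0.002   0.0113] yaw_y 7.76 z [-0.023  0.066 -0.998] j [  1.   26.4 -12.8  52.    3.8  83.2] F [-2.2  2.7 12.9] w 0.0524
top 
side 5:86/89(7) 10:90/92(13) 15:91/95(5) 20:94/98(13) 25:61/99(13) 30:55/103(17) 35:54/104(47) 40:86/102(51) 45:51/96(49) 50:42/83(39) 55:59/76(35) 60:47/66(31) 65:42/58(40) 70:36/49(62) 75:36/46(16)
```

Call:
send_rows --pt "0.55 -0.0043 0 -0.0005 0" --pt "0.55 -0.0043 0 0 0" --pt "0.55 -0.0043 0 0.0003 0" --pt "0.55 -0.0043 0 0.0005 0" --pt "0.55 -0.0043 0 0.0008 0"

```text
t: 18.85
position: [0.5819, 0.0091, 0.0852]
ee_rot: [[-0.133, 0.991, -0.024], [0.989, 0.135, 0.065], [0.067, -0.015, -0.998]]
ft_force: [-0.2, 1.5, 6.3]
gripper_width: 0.0525
```

Call:
send_rows --pt "0.55 -0.0042 0 0.001 0" --pt "0.55 -0.0042 0 0.0012 0" --pt "0.55 -0.0041 0 0.0014 0" --pt "0.55 -0.004 0 0.0016 0" --pt "0.55 -0.0039 0 0.0018 0"

```text
t: 19.27
position: [0.5845, -0.0112, 0.0766]
ee_rot: [[-0.133, 0.991, -0.024], [0.989, 0.134, 0.063], [0.066, -0.015, -0.998]]
ft_force: [-1.7, 0.5, 5.3]
gripper_width: 0.0523
```

```bash
python3 -c "
from h import *
go([.5726,.0642,.08]);prof2((.5824,-.0101),r=.16,zmax=.15)"
```

```text
t 19.27 pos [ 0.5845 -0.0112  0.0766] tool delta [ 0.0763 -0.0017  0.0017] yaw_y 7.72 z [-0.024  0.063 -0.998] j [ -3.   27.6 -12.7  51.2   3.6  79.2] F [-1.7  0.5  5.3] w 0.0523
top 55:51/53(5) 60:49/51(7)
side -5:65/92(18) 0:84/92(41) 5:77/93(37) 10:60/87(28) 15:68/82(24) 20:61/79(24) 25:45/75(26) 30:39/73(23) 35:53/72(22) 40:50/68(31) 45:46/60(24) 50:52/58(35) 55:46/57(44) 60:47/54(32)
```

Call:
send_rows --pt "0.55 -0.0037 0 0.0021 0" --pt "0.55 -0.0036 0 0.0023 0" --pt "0.55 -0.0036 0 0.0025 0" --pt "0.55 -0.0035 0 0.0026 0" --pt "0.55 -0.0034 0 0.0028 0"

```text
t: 19.78
position: [0.5869, -0.0291, 0.0632]
ee_rot: [[-0.132, 0.991, -0.023], [0.989, 0.134, 0.061], [0.064, -0.015, -0.998]]
ft_force: [-0.0, -1.2, 5.9]
gripper_width: 0.0523
```

Call:
send_rows --pt "0.55 -0.0032 0 0.003 0" --pt "0.55 -0.003 0 0.0032 0" --pt "0.55 -0.0028 0 0.0033 0" --pt "0.55 -0.0026 0 0.0034 0" --pt "0.55 -0.0024 0 0.0035 0"

```text
t: 20.2
position: [0.5887, -0.0428, 0.0457]
ee_rot: [[-0.132, 0.991, -0.022], [0.989, 0.133, 0.059], [0.062, -0.014, -0.998]]
ft_force: [0.9, -4.0, 5.2]
gripper_width: 0.0525
```

```bash
python3 -c "
from h import *
go([.5726,.0642,.08]);prof2((.5824,-.0101),r=.16,zmax=.15)"
```

```text
t 20.2 pos [ 0.5887 -0.0428  0.0457] tool delta [ 0.1101 -0.0022 -0.0275] yaw_y 7.64 z [-0.022  0.059 -0.998] j [ -5.9  29.9 -14.   47.8   3.3  76.4] F [ 0.9 -4.   5.2] w 0.0525
top -10:56/60(4) -5:58/62(10) 0:57/61(10) 5:45/60(23) 10:38/59(26) 15:41/59(26) 20:43/59(26) 25:42/59(25) 30:53/58(47) 35:52/58(50) 40:53/58(37)
side -35:56/62(14) -30:53/63(28) -25:49/62(23) -20:38/63(17) -15:50/62(19) -10:49/62(13) -5:41/61(22) 0:42/60(13) 5:38/60(21) 10:48/60(18) 15:43/60(18) 20:39/59(19) 25:31/58(18) 30:44/58(34) 35:52/58(24) 40:26/56(117) 45:38/55(32)
```

It's within about 5° of flat. I'll press the last bit down and open gently.

Call:
send_rows --pt "0.55 -0.0004 0 0.0015 0" --pt "0.55 -0.0003 0 0.0015 0" --pt "0.55 0 0 0.0015 0" --pt "0.55 0 0 0.001 0" --pt "0.55 0 0 0 0"

```text
t: 20.72
position: [0.5872, -0.0422, 0.0394]
ee_rot: [[-0.132, 0.991, -0.025], [0.989, 0.133, 0.062], [0.065, -0.017, -0.998]]
ft_force: [1.7, -3.8, 7.8]
gripper_width: 0.0522
```

Call:
send_rows --pt "0.62 0 0 0 0" --pt "0.66 0 0 0 0" --pt "0.7 0 0 0 0" --pt "0.8 0 0 0 0" --pt "0.9 0 0 0 0"

```text
t: 21.13
position: [0.5852, -0.0414, 0.0378]
ee_rot: [[-0.132, 0.991, -0.03], [0.989, 0.134, 0.063], [0.066, -0.021, -0.998]]
ft_force: [-0.3, 0.5, -0.3]
gripper_width: 0.0768
```

Call:
send_rows --pt "1 0 0 -0.015 0" --pt "1 0 0 -0.03 0" --pt "1 0 0 -0.04 0" --pt "1 0 0 -0.04 0" --pt "1 0 0 -0.03 0"

```text
t: 21.55
position: [0.5909, -0.0516, 0.1961]
ee_rot: [[-0.132, 0.991, -0.026], [0.989, 0.133, 0.062], [0.065, -0.017, -0.998]]
ft_force: [0.8, 0.3, -0.3]
gripper_width: 0.0853
```

```bash
python3 -c "
from h import *
go([.5122,-.3096,.2]);prof2((.5824,-.0101),r=.16,zmax=.15)"
```

```text
t 21.55 pos [ 0.5909 -0.0516  0.1961] tool delta [-0.2446 -0.1124 -0.018 ] yaw_y 7.67 z [-0.026  0.062 -0.998] j [-6.8 23.9  0.1 68.1  3.4 75.5] F [ 0.8  0.3 -0.3] w 0.0853
top -35:52/57(4) -30:53/58(15) -25:55/58(23) -20:37/57(26) -15:40/58(27) -10:45/57(26) -5:42/57(26) 0:40/58(26) 5:41/57(25) 10:36/58(26) 15:41/59(25) 20:36/58(26) 25:41/58(25) 30:51/58(43) 35:50/58(48) 40:52/58(48) 45:52/56(6)
side -70:13/17(12) -35:50/55(12) -30:52/58(21) -25:41/59(28) -20:52/58(20) -15:45/57(14) -10:35/59(16) -5:45/59(19) 0:51/56(12) 5:39/57(17) 10:46/57(18) 15:42/58(14) 20:36/58(17) 25:34/58(23) 30:52/57(23) 35:44/58(31) 40:29/58(48) 45:27/55(118) 50:30/34(4)
```

The block lies flat, label up, spanning L -36..+45 on the pad with a 57-58 mm top in the depth data. Next I'll get the label pose, and the scanner's extents from the saved frames.

```bash
python3 - <<'E'
from h import *
a=np.radians(6.4); X=np.array([np.cos(a),np.sin(a)]);Y=np.array([-X[1],X[0]]); o=np.array([.5122,-.3096])
for n in("top","side"):
    d=np.load(n+"0.npz"); P=cloud(n,d['d']); q=P[...,:2]-o; x=q@X*1000; y=q@Y*1000; z=P[...,2]*1000
    m=(abs(x)<130)&(abs(y)<55)&(z>22)&(z<60)
    print(n)
    for b in range(-110,120,10):
        j=m&(x>=b)&(x<b+10)
        if j.sum()>3: print(b,j.sum(),"x",x[j].min().round(),x[j].max().round(),"y",np.percentile(y[j],[3,97]).round(1),"z",np.percentile(z[j],[5,95]).round(0))
im,d=snap('side','s6',(195,150,335,270),4)
E
```

```text
top
-90 20 x -83.0 -80.0 y [-11.9  14. ] z [30. 41.]
-80 66 x -80.0 -70.0 y [-14.3  15.8] z [27. 43.]
-70 66 x -70.0 -60.0 y [-15.3  15.7] z [28. 43.]
-60 66 x -60.0 -50.0 y [-16.4  16.1] z [30. 43.]
-50 64 x -50.0 -40.0 y [-14.7  16.4] z [29. 42.]
-40 66 x -40.0 -30.0 y [-14.5  16.3] z [29. 43.]
-30 66 x -30.0 -20.0 y [-14.5  16.4] z [29. 44.]
-20 62 x -20.0 -10.0 y [-15.1  16.4] z [32. 44.]
-10 65 x -10.0 -0.0 y [-15.6  15.9] z [29. 43.]
0 62 x 0.0 10.0 y [-13.8  16.4] z [29. 45.]
10 65 x 10.0 20.0 y [-15.4  16. ] z [26. 45.]
20 62 x 20.0 30.0 y [-15.2  16.3] z [30. 45.]
30 30 x 30.0 37.0 y [-11.3  15.2] z [33. 42.]
40 132 x 40.0 50.0 y [-34.8  37. ] z [27. 36.]
50 142 x 50.0 60.0 y [-35.4  37.9] z [32. 40.]
60 143 x 60.0 70.0 y [-35.2  37.7] z [36. 44.]
70 145 x 70.0 80.0 y [-35.9  38.3] z [32. 50.]
80 106 x 80.0 90.0 y [-34.3  38.1] z [35. 50.]
90 40 x 90.0 96.0 y [-36.2  37.8] z [25. 37.]
side
-90 23 x -85.0 -80.0 y [-13.5  20. ] z [26. 41.]
-80 34 x -80.0 -70.0 y [-10.4  17.9] z [25. 43.]
-70 39 x -70.0 -60.0 y [-12.8  20.3] z [27. 43.]
-60 34 x -59.0 -50.0 y [-9.6 22.8] z [25. 44.]
-50 36 x -50.0 -40.0 y [-9.6 20.3] z [24. 44.]
-40 38 x -40.0 -30.0 y [-9.7 18.9] z [24. 44.]
-30 33 x -29.0 -20.0 y [-11.6  20.2] z [24. 45.]
-20 36 x -20.0 -10.0 y [-13.   21.1] z [24. 43.]
-10 34 x -10.0 -0.0 y [-9.1 19.2] z [26. 45.]
0 34 x 0.0 10.0 y [-6.5 19.9] z [23. 44.]
10 30 x 10.0 19.0 y [-8.2 19.8] z [30. 44.]
20 36 x 20.0 29.0 y [-11.1  19.4] z [25. 44.]
30 21 x 30.0 40.0 y [-17.3  34.1] z [26. 41.]
40 70 x 40.0 50.0 y [-32.   41.3] z [25. 39.]
50 66 x 50.0 60.0 y [-33.5  39.4] z [25. 42.]
60 74 x 60.0 70.0 y [-32.2  41.9] z [26. 46.]
70 74 x 70.0 80.0 y [-32.9  43.1] z [26. 50.]
80 38 x 80.0 90.0 y [-31.   43.5] z [27. 49.]
90 11 x 90.0 94.0 y [-32.3  39.2] z [24. 32.]
```

View pics/s6.png

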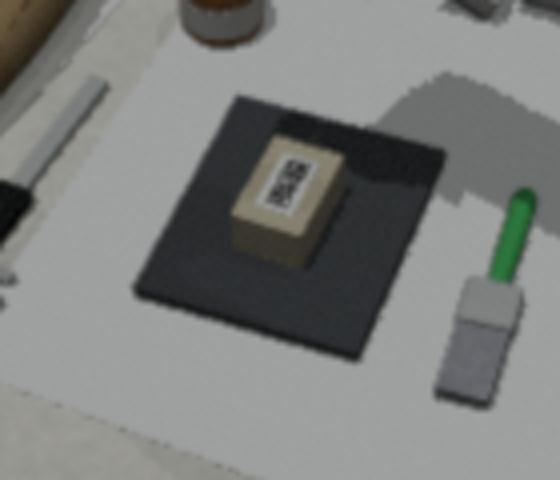

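The block lies flat on the pad with the label up. In the crop its top face has corners (275,137), (345,155), (303,236) and (232,213), with the label at (287,185). I'll turn the tool for the scanner grip and compute the label pose.

Call:
send_rows --pt "0.6 0 0 0 -0.119" --pt "0.6 0 0 0 -0.119" --pt "0.6 0 0 0 -0.119" --pt "0.6 0 0 0 -0.119" --pt "0.6 0 0 0 -0.119" --grip_force 20

```text
t: 22.12
position: [0.5891, -0.0513, 0.1909]
ee_rot: [[-0.669, 0.743, -0.031], [0.74, 0.669, 0.063], [0.068, 0.019, -0.998]]
ft_force: [0.9, -0.4, -0.2]
gripper_width: 0.0511
```

Call:
send_rows --pt "0.6 0 0 0 -0.119" --pt "0.6 0 0 0 -0.119" --pt "0.6 0 0 0 -0.119" --pt "0.6 0 0 0 -0.119" --pt "0.6 0 0 0 -0.119"

```text
t: 22.53
position: [0.589, -0.0513, 0.1908]
ee_rot: [[-0.97, 0.24, -0.032], [0.238, 0.969, 0.063], [0.046, 0.054, -0.998]]
ft_force: [-0.1, 0.4, -0.0]
gripper_width: 0.0512
```

Call:
send_rows --pt "0.6 0 0 0 -0.119" --pt "0.6 0 0 0 -0.119" --pt "0.6 0 0 0 -0.119" --pt "0.6 0 0 0 0" --pt "0.6 0 0 0 0"

```text
t: 22.95
position: [0.5894, -0.0514, 0.1915]
ee_rot: [[-0.994, -0.105, -0.031], [-0.107, 0.992, 0.063], [0.024, 0.066, -0.998]]
ft_force: [-0.7, -0.3, 0.1]
gripper_width: 0.0509
```

```bash
python3 -c "
from h import *
C=[pix2z('side',195+u/4,150+v/4,.055) for u,v in[(275,137),(345,155),(303,236),(232,213),(287,185)]]
print(np.round(C,4),np.mean(C[:4],0))
e=(C[3]-C[0]+C[2]-C[1]);print('long axis',np.degrees(np.arctan2(e[1],e[0])),np.linalg.norm(e)/2)
go([.4226,-.3181,.09])
"
```

```text
[[ 0.6107 -0.0374  0.055 ]
 [ 0.5585 -0.0477  0.055 ]
 [ 0.5463  0.0315  0.055 ]
 [ 0.5996  0.0386  0.055 ]
 [ 0.5797 -0.0027  0.055 ]] [ 0.57877349 -0.00374659  0.055     ]
long axis 98.51586159660681 0.07845448236267544
t 22.95 pos [ 0.5894 -0.0514  0.1915] tool delta [ 0.1919 -0.2538  0.0896] yaw_y 96.04 z [-0.031  0.063 -0.998] j [ -6.8  24.1  -0.3  67.8   3.4 -13. ] F [-0.7 -0.3  0.1] w 0.0509
```

Call:
send_rows --pt "0.6 0.0192 -0.0254 0.006 0" --pt "0.6 0.0192 -0.0254 0.006 0" --pt "0.6 0.0192 -0.0254 0.006 0" --pt "0.6 0.0192 -0.0254 0.006 0" --pt "0.6 0.0192 -0.0254 0.006 0"

```text
t: 23.37
position: [0.5067, -0.187, 0.156]
ee_rot: [[-0.994, -0.106, -0.028], [-0.107, 0.992, 0.063], [0.022, 0.065, -0.998]]
ft_force: [0.6, -0.5, 0.1]
gripper_width: 0.0512
```

Call:
send_rows --pt "0.6 0.0192 -0.0254 0.006 0" --pt "0.6 0.0192 -0.0254 0.006 0" --pt "0.6 0.0192 -0.0254 0.006 0" --pt "0.6 0.0192 -0.0254 0.006 0" --pt "0.6 0.0191 -0.0252 0.006 0"

```text
t: 23.78
position: [0.4242, -0.3215, 0.1199]
ee_rot: [[-0.994, -0.105, -0.028], [-0.107, 0.992, 0.063], [0.021, 0.066, -0.998]]
ft_force: [0.6, -0.1, 1.5]
gripper_width: 0.0511
```

Call:
send_rows --pt "0.6 0 0 0 0" --pt "0.6 0 0 0 0" --pt "0.6 0 0 0 0" --pt "0.6 0 0 0 0" --pt "0.6 0 0 0 0"

```text
t: 24.2
position: [0.4264, -0.3199, 0.121]
ee_rot: [[-0.994, -0.109, -0.027], [-0.111, 0.992, 0.062], [0.02, 0.065, -0.998]]
ft_force: [1.2, 0.6, 0.4]
gripper_width: 0.0511
```

```bash
python3 -c "
from h import *
go([.4226,-.3181,.03])
"
```

```text
t 24.2 pos [ 0.4264 -0.3199  0.121 ] tool delta [ 0.0018 -0.0037  0.091 ] yaw_y 96.28 z [-0.027  0.062 -0.998] j [-38.   22.1 -14.6  56.7   1.9 -44.4] F [1.2 0.6 0.4] w 0.0511
```

Call:
send_rows --pt "0.6 0.0005 -0.001 0.025 0" --pt "0.6 0.0005 -0.001 0.025 0" --pt "0.6 0.0005 -0.001 0.025 0" --pt "0.6 0.0003 -0.0007 0.016 0" --pt "0.6 0 0 0 0"

```text
t: 24.62
position: [0.42, -0.3162, 0.027]
ee_rot: [[-0.994, -0.109, -0.032], [-0.111, 0.992, 0.066], [0.025, 0.069, -0.997]]
ft_force: [0.3, -0.1, -0.5]
gripper_width: 0.0517
```

Call:
send_rows --pt "0.45 0 0 0 0" --pt "0.38 0 0 0 0" --pt "0.36 0 0 0 0" --pt "0.36 0 0 0 0" --pt "0.36 0 0 0 0"

```text
t: 25.03
position: [0.4227, -0.3195, 0.0309]
ee_rot: [[-0.994, -0.108, -0.025], [-0.11, 0.992, 0.061], [0.018, 0.063, -0.998]]
ft_force: [-0.5, 0.6, -1.0]
gripper_width: 0.0329
```

```bash
python3 -c "
from h import *
go([.4226,-.3181,.03])
snap('side','s7',(280,100,420,220),4)
"
```

```text
t 25.03 pos [ 0.4227 -0.3195  0.0309] tool delta [-0.0001  0.0013  0.001 ] yaw_y 96.23 z [-0.025  0.061 -0.998] j [-38.2  27.  -22.2  44.1   1.9 -44.5] F [-0.5  0.6 -1. ] w 0.0329
```

View pics/s7.png

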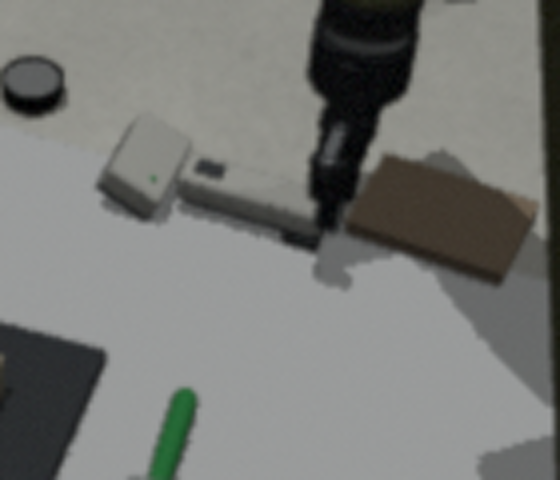

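The fingertips hold the tail at about (325,215); the head at (145,165) sits undisturbed. I'll raise the tail about the head's lower edge; at 25° the window face would lie flat on the table.

Call:
send_rows --pt "0.36 -0.001 0.0002 -0.0038 0" --pt "0.36 -0.0011 0.0002 -0.0038 0" --pt "0.36 -0.0012 0.0002 -0.0038 0" --pt "0.36 -0.0013 0.0003 -0.0038 0" --pt "0.36 -0.0015 0.0003 -0.0038 0"

```text
t: 25.5
position: [0.4284, -0.3185, 0.0493]
ee_rot: [[-0.994, -0.108, -0.027], [-0.109, 0.992, 0.062], [0.02, 0.064, -0.998]]
ft_force: [-0.7, 0.2, -1.2]
gripper_width: 0.0329
```

```bash
cat >> h.py <<'E'
def sprof(o=(.5120,-.3081),a=6.4,z1=.16,w=45,lo=-110,hi=120,zmin=.006):
    a=np.radians(a); X=np.array([np.cos(a),np.sin(a)]);Y=np.array([-X[1],X[0]])
    for n in("top","side"):
        im,d=bot.grab_frame(n); P=cloud(n,d); q=P[...,:2]-np.array(o); x=q@X*1000; y=q@Y*1000; z=P[...,2]*1000
        m=(abs(y)<w)&(z>zmin*1000)&(z<z1*1000)&(im.min(2)>75)
        print(n," ".join(f"{b}:{np.percentile(z[j],50):.0f}/{np.percentile(z[j],92):.0f}/y{np.percentile(y[j],5):.0f},{np.percentile(y[j],95):.0f}({j.sum()})" for b in range(lo,hi,10) if (j:=m&(x>=b)&(x<b+10)).sum()>5))
E
python3 -c "
from h import *
go([.4226,-.3181,.03]);sprof()
"
```

```text
t 25.5 pos [ 0.4284 -0.3185  0.0493] tool delta [ 0.0054 -0.0002  0.0195] yaw_y 96.21 z [-0.027  0.062 -0.998] j [-37.7  26.1 -20.3  47.    1.9 -44. ] F [-0.7  0.2 -1.2] w 0.0329
top -90:158/160/y32,45(20) -80:149/158/y27,43(8) -70:58/129/y-10,19(29) -60:56/59/y-15,12(57) -50:55/57/y-15,12(58) -40:54/56/y-15,13(57) -30:52/54/y-16,13(56) -20:50/54/y-16,13(57) -10:49/52/y-16,12(52) 0:47/49/y-17,13(49) 10:46/48/y-17,13(29) 20:45/47/y-16,13(31) 30:43/46/y-16,12(47) 40:31/35/y-36,32(94) 50:35/37/y-37,33(128) 60:38/40/y-37,32(128) 70:40/43/y-35,31(129) 80:43/45/y-37,33(121) 90:31/42/y-34,32(41)
side -80:76/133/y20,39(7) -70:59/152/y1,23(25) -60:57/61/y-10,26(29) -50:55/58/y-12,17(23) -40:53/57/y-13,17(27) -30:51/54/y-13,17(27) -20:51/54/y-11,13(23) -10:49/53/y-13,14(25) 0:47/51/y-15,19(26) 10:45/49/y-14,15(13) 20:44/48/y-13,15(21) 30:43/46/y-12,15(21) 40:31/35/y-34,31(47) 50:34/38/y-35,37(63) 60:37/41/y-35,37(59) 70:41/44/y-33,37(55) 80:42/46/y-34,35(55) 90:30/39/y-4,43(8)
```

Pitch is 8.3° as planned and the nose is still on the table. Continuing.

Call:
send_rows --pt "0.36 -0.0016 0.0002 -0.0037 0" --pt "0.36 -0.0017 0.0002 -0.0036 0" --pt "0.36 -0.0018 0.0002 -0.0036 0" --pt "0.36 -0.0019 0.0002 -0.0035 0" --pt "0.36 -0.002 0.0002 -0.0035 0"

```text
t: 26.02
position: [0.4378, -0.3175, 0.0669]
ee_rot: [[-0.994, -0.108, -0.027], [-0.11, 0.992, 0.062], [0.02, 0.065, -0.998]]
ft_force: [0.5, 1.2, -2.0]
gripper_width: 0.0328
```

Call:
send_rows --pt "0.36 -0.0021 0.0002 -0.0034 0" --pt "0.36 -0.0022 0.0002 -0.0033 0" --pt "0.36 -0.0023 0.0002 -0.0032 0" --pt "0.36 -0.0024 0.0002 -0.0031 0" --pt "0.36 -0.0025 0.0002 -0.003 0"

```text
t: 26.43
position: [0.4496, -0.3162, 0.0826]
ee_rot: [[-0.994, -0.108, -0.027], [-0.11, 0.992, 0.062], [0.02, 0.065, -0.998]]
ft_force: [-1.0, -1.3, -0.9]
gripper_width: 0.0323
```

Call:
send_rows --pt "0.3 0 0 0 0" --pt "0.3 0 0 0 0" --pt "0.3 0 0 0 0" --pt "0.3 0 0 0 0" --pt "0.3 0 0 0 0" --grip_force 100

```text
t: 26.85
position: [0.4491, -0.3161, 0.0821]
ee_rot: [[-0.994, -0.108, -0.027], [-0.109, 0.992, 0.062], [0.02, 0.065, -0.998]]
ft_force: [0.4, -0.3, -1.2]
gripper_width: 0.0282
```

```bash
python3 -c "
from h import *
go([.4226,-.3181,.03]);sprof()
"
```

```text
t 26.85 pos [ 0.4491 -0.3161  0.0821] tool delta [ 0.0255 -0.0025  0.0526] yaw_y 96.21 z [-0.027  0.062 -0.998] j [-36.3  25.5 -15.5  52.4   2.  -42.6] F [ 0.4 -0.3 -1.2] w 0.0282
top -50:88/153/y-5,20(13) -40:83/85/y-15,13(56) -30:78/81/y-15,13(58) -20:74/77/y-16,13(57) -10:70/73/y-16,14(58) 0:65/68/y-17,13(54) 10:61/64/y-15,13(53) 20:56/60/y-17,13(36) 30:51/54/y-15,13(24) 40:47/53/y-16,12(43) 50:32/36/y-35,32(108) 60:33/35/y-36,32(122) 70:33/35/y-35,32(115) 80:33/35/y-37,33(119) 90:33/36/y-36,32(119) 100:31/34/y-22,34(12)
side -80:101/127/y-37,24(10) -60:50/112/y-16,38(15) -50:85/92/y-2,20(24) -40:81/85/y-16,17(28) -30:77/81/y-11,16(26) -20:73/75/y-11,16(26) -10:69/72/y-12,16(24) 0:63/66/y-13,13(21) 10:59/64/y-15,14(21) 20:54/59/y-16,17(19) 30:50/53/y5,16(13) 40:46/51/y-11,21(18) 50:32/36/y-31,37(46) 60:33/36/y-35,36(55) 70:33/36/y-31,34(53) 80:33/35/y-31,34(52) 90:32/36/y-32,37(49)
```

The head's top reads a constant 33 mm, so the window face is flat on the table at 25° pitch. Now a small trial lift.

Call:
send_rows --pt "0.3 0 0 -0.002 0" --pt "0.3 0 0 -0.004 0" --pt "0.3 0 0 -0.004 0" --pt "0.3 0 0 -0.004 0" --pt "0.3 0 0 -0.004 0"

```text
t: 27.37
position: [0.45, -0.3175, 0.1009]
ee_rot: [[-0.994, -0.108, -0.027], [-0.11, 0.992, 0.062], [0.02, 0.064, -0.998]]
ft_force: [-0.4, 0.8, -1.7]
gripper_width: 0.0281
```

```bash
python3 -c "
from h import *
go([.4424,-.0179,.237]);sprof()
"
```

```text
t 27.37 pos [ 0.45   -0.3175  0.1009] tool delta [-0.0226  0.3068 -0.117 ] yaw_y 96.22 z [-0.027  0.062 -0.998] j [-36.3  24.6 -13.8  54.9   1.9 -42.6] F [-0.4  0.8 -1.7] w 0.0281
top -50:105/124/y-6,13(9) -40:100/103/y-16,11(53) -30:95/98/y-17,12(59) -20:91/93/y-18,12(59) -10:85/89/y-17,11(56) 0:81/83/y-16,12(56) 10:75/78/y-17,11(56) 20:71/73/y-17,12(31) 30:66/68/y-19,12(23) 40:58/63/y-34,23(62) 50:45/47/y-37,31(115) 60:45/47/y-37,32(121) 70:44/47/y-36,30(123) 80:44/46/y-37,32(123) 90:43/46/y-36,33(95)
side -80:80/148/y-44,21(11) -60:37/133/y1,39(8) -50:105/108/y-16,17(22) -40:100/103/y-15,29(31) -30:96/99/y-12,13(24) -20:91/94/y-14,15(25) -10:86/89/y-37,14(26) 0:80/85/y-12,27(28) 10:75/78/y-14,13(25) 20:70/74/y-19,17(19) 30:66/70/y-8,23(15) 40:59/64/y-11,26(21) 50:46/49/y-35,34(46) 60:46/49/y-33,36(52) 70:45/49/y-36,34(54) 80:46/49/y-34,33(52) 90:43/48/y-29,37(43)
```

Call:
send_rows --pt "0.3 0 0 -0.012 0" --pt "0.3 0 0.003 -0.022 0" --pt "0.3 -0.0005 0.006 -0.025 0" --pt "0.3 -0.001 0.01 -0.025 0" --pt "0.3 -0.0015 0.015 -0.02 0"

```text
t: 27.88
position: [0.4524, -0.2905, 0.2079]
ee_rot: [[-0.994, -0.107, -0.026], [-0.108, 0.992, 0.061], [0.019, 0.063, -0.998]]
ft_force: [0.9, 0.4, -2.2]
gripper_width: 0.028
```

Call:
send_rows --pt "0.3 -0.0018 0.02 -0.013 0" --pt "0.3 -0.0018 0.024 0 0" --pt "0.3 -0.0018 0.024 0 0" --pt "0.3 -0.0018 0.024 0 0" --pt "0.3 -0.0018 0.024 0 0"

```text
t: 28.3
position: [0.4484, -0.1734, 0.2267]
ee_rot: [[-0.994, -0.108, -0.027], [-0.109, 0.992, 0.062], [0.02, 0.065, -0.998]]
ft_force: [0.3, -0.1, -1.5]
gripper_width: 0.028
```

Call:
send_rows --pt "0.3 -0.0018 0.024 0 0" --pt "0.3 -0.0018 0.024 0 0" --pt "0.3 -0.0018 0.024 0 0" --pt "0.3 -0.0016 0.022 0 0" --pt "0.3 -0.0012 0.018 0 0"

```text
t: 28.72
position: [0.4443, -0.0609, 0.2338]
ee_rot: [[-0.994, -0.109, -0.027], [-0.11, 0.992, 0.063], [0.02, 0.065, -0.998]]
ft_force: [0.3, 0.3, -1.9]
gripper_width: 0.0281
```

Call:
send_rows --pt "0.3 -0.001 0.015 0 0" --pt "0.3 -0.0008 0.012 0 0" --pt "0.3 -0.0005 0.008 0 0" --pt "0.3 -0.0002 0.0048 0 0" --pt "0.3 0 0 0 0"

```text
t: 29.13
position: [0.4428, -0.0222, 0.2362]
ee_rot: [[-0.994, -0.109, -0.027], [-0.111, 0.992, 0.062], [0.02, 0.065, -0.998]]
ft_force: [-0.5, -0.4, -2.9]
gripper_width: 0.028
```

```bash
python3 -c "
from h import *
go([.4424,-.0179,.237]);sprof((.58,-.0035),6.4,.36,45,-160,60,.1)
snap('side','s8',(190,70,390,220),4)
"
```

```text
t 29.13 pos [ 0.4428 -0.0222  0.2362] tool delta [-0.      0.0043 -0.0005] yaw_y 96.28 z [-0.027  0.062 -0.998] j [ -5.3   8.2 -16.   67.7   3.4 -11.7] F [-0.5 -0.4 -2.9] w 0.028
top -150:330/331/y21,38(6) -140:344/347/y29,44(35) -130:330/330/y37,39(7) -90:219/221/y7,12(10) -80:216/219/y1,12(28) -70:212/215/y-3,11(36) -60:208/211/y-4,12(33) -50:202/206/y4,12(21) -40:197/200/y-6,12(33) -30:180/194/y-7,32(77) -20:180/182/y-11,34(107) -10:180/182/y-11,33(103) 0:180/181/y-14,31(109) 10:179/181/y-16,32(111) 20:178/179/y-16,26(22)
side -150:213/261/y-25,16(12) -140:344/348/y13,44(25) -130:242/324/y3,41(20) -120:236/248/y-9,11(25) -110:232/234/y-13,13(33) -100:227/230/y-14,13(35) -90:222/225/y-16,14(37) -80:217/219/y-18,13(32) -70:211/214/y-14,12(30) -60:207/210/y-15,14(27) -50:200/205/y-18,15(20) -40:196/200/y-21,13(21) -30:180/193/y-37,34(53) -20:180/182/y-35,32(85) -10:180/182/y-37,32(77) 0:179/181/y-35,32(75) 10:179/181/y-36,33(74)
```

View pics/s8.png

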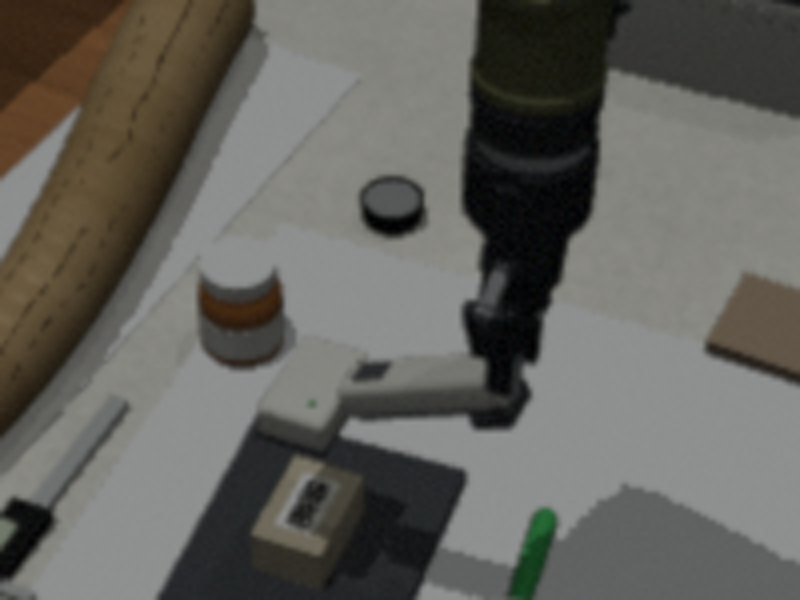

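The scanner head, at about (315,390), sits above the block, whose label is at (308,500). I'll fit the head plane to fine-tune the beam centring.

```bash
cat >> h.py <<'E'
def headfit(o=(.58,-.0035),a=6.4,zc=.18):
    a=np.radians(a); X=np.array([np.cos(a),np.sin(a)]);Y=np.array([-X[1],X[0]])
    for n in("top","side"):
        im,d=bot.grab_frame(n); P=cloud(n,d); q=P[...,:2]-np.array(o); x=q@X*1000; y=q@Y*1000; z=P[...,2]*1000
        m=(x>-45)&(x<50)&(abs(y)<60)&(abs(z-zc*1000)<8)&(im.min(2)>60)
        A=np.c_[x[m],y[m],np.ones(m.sum())]; c=np.linalg.lstsq(A,z[m],rcond=None)[0]
        for _ in range(3):
            r=abs(A@c-z[m]); k=r<1.5; c=np.linalg.lstsq(A[k],z[m][k],rcond=None)[0]
        rr=cv2.minAreaRect(np.c_[x[m],y[m]][k].astype(np.float32))
        nrm=np.array([-c[0],-c[1],1]); nrm/=np.linalg.norm(nrm)
        ctr=np.array([*rr[0],c@[*rr[0],1]]); win=ctr-31*nrm; hit=win-nrm*(win[2]-55)/nrm[2]
        print(n,k.sum(),"slopes deg x,y",np.degrees(np.arctan(c[:2])).round(1),"rect",np.round(rr[0],1),np.round(rr[1],1),round(rr[2],1),"win",win.round(1),"hit(scanner x,y mm)",hit.round(1))
E
python3 -c "
from h import *
headfit()"
```

```text
top 353 slopes deg x,y [-1.9 -0.2] rect [-2.5  6.2] [52.7 48.2] 89.6 win [ -3.6   6.1 148.2] hit(scanner x,y mm) [-6.7  5.8 55. ]
side 205 slopes deg x,y [-1.2  0.1] rect [-3.9 -2.8] [46.9 77.7] 1.3 win [ -4.6  -2.8 147.8] hit(scanner x,y mm) [-6.5 -2.6 55. ]
```

Call:
send_rows --pt "0.3 -0.003 0.001 0 0" --pt "0.3 -0.003 0.001 0 0" --pt "0.3 -0.0005 0.0005 0 0" --pt "0.3 0 0 0 0" --pt "0.3 0 0 0 0"

```text
t: 29.8
position: [0.4492, -0.0196, 0.2361]
ee_rot: [[-0.994, -0.108, -0.027], [-0.11, 0.992, 0.062], [0.02, 0.065, -0.998]]
ft_force: [-0.8, -0.1, -1.2]
gripper_width: 0.028
```

Call:
send_rows --pt "0.3 0 0 0 0" --pt "0.3 0 0 0 0" --pt "0.3 0 0 0 0" --pt "0.3 0 0 0 0" --pt "0.3 0 0 0 0"

```text
t: 30.22
position: [0.4491, -0.0196, 0.2362]
ee_rot: [[-0.994, -0.108, -0.027], [-0.11, 0.992, 0.062], [0.02, 0.065, -0.998]]
ft_force: [0.1, -0.2, -0.4]
gripper_width: 0.0281
```

Call:
send_rows --pt "0.3 0 0 0 0" --pt "0.3 0 0 0 0" --pt "0.3 0 0 0 0" --pt "0.3 0 0 0 0" --pt "0.3 0 0 0 0"

```text
t: 30.63
position: [0.4492, -0.0196, 0.2362]
ee_rot: [[-0.994, -0.108, -0.027], [-0.11, 0.992, 0.062], [0.02, 0.065, -0.998]]
ft_force: [-0.2, -1.0, -2.0]
gripper_width: 0.0281
```

Call:
send_rows --pt "0.3 0 0 0 0" --pt "0.3 0 0 0 0" --pt "0.3 0 0 0 0" --pt "0.3 0 0 0 0" --pt "0.3 0 0 0 0"

```text
t: 31.05
position: [0.4491, -0.0195, 0.2361]
ee_rot: [[-0.994, -0.108, -0.027], [-0.11, 0.992, 0.062], [0.02, 0.065, -0.998]]
ft_force: [0.1, 0.2, -1.3]
gripper_width: 0.0282
```

```bash
python3 -c "
from h import *
go([.4500,-.3175,.1009]);headfit();s=bot.get_state();print(np.round(s['qvel'],2))"
```

```text
t 31.05 pos [ 0.4491 -0.0195  0.2361] tool delta [ 0.029  -0.3044  0.1164] yaw_y 96.22 z [-0.027  0.062 -0.998] j [ -4.9   8.8 -15.3  67.8   3.4 -11.2] F [ 0.1  0.2 -1.3] w 0.0282
top 321 slopes deg x,y [-1.6 -0.2] rect [ 4. 12.] [48.1 48.7] 88.4 win [  3.1  11.9 148.5] hit(scanner x,y mm) [ 0.4 11.5 55. ]
side 206 slopes deg x,y [-1.4 -0.3] rect [-5.3  1.2] [77.  63.8] 89.5 win [ -6.    1.  148.4] hit(scanner x,y mm) [-8.4  0.5 55. ]
[ 0.08  0.    0.07 -0.06  0.01 -0.02]
```

Centred, square and held still for over 1.2 s. I'll return it along the same path.

Call:
send_rows --pt "0.3 0.0005 -0.006 0 0" --pt "0.3 0.001 -0.012 0 0" --pt "0.3 0.0015 -0.018 0 0" --pt "0.3 0.002 -0.022 0 0" --pt "0.3 0.0025 -0.024 0 0"

```text
t: 31.57
position: [0.4506, -0.1026, 0.231]
ee_rot: [[-0.994, -0.109, -0.027], [-0.111, 0.992, 0.062], [0.02, 0.065, -0.998]]
ft_force: [1.0, -0.1, -2.3]
gripper_width: 0.0283
```

Call:
send_rows --pt "0.3 0.0025 -0.024 0 0" --pt "0.3 0.0025 -0.024 0 0" --pt "0.3 0.0025 -0.024 0 0" --pt "0.3 0.0025 -0.024 0 0" --pt "0.3 0.0025 -0.024 0 0"

```text
t: 31.98
position: [0.4508, -0.2238, 0.2233]
ee_rot: [[-0.994, -0.108, -0.027], [-0.109, 0.992, 0.062], [0.02, 0.064, -0.998]]
ft_force: [1.4, 0.9, -1.0]
gripper_width: 0.0283
```

Call:
send_rows --pt "0.3 0.0025 -0.024 0.005 0" --pt "0.3 0.0025 -0.024 0.015 0" --pt "0.3 0.002 -0.02 0.02 0" --pt "0.3 0.0015 -0.016 0.02 0" --pt "0.3 0.001 -0.012 0.02 0"

```text
t: 32.4
position: [0.4497, -0.3158, 0.1367]
ee_rot: [[-0.994, -0.107, -0.027], [-0.108, 0.992, 0.061], [0.02, 0.063, -0.998]]
ft_force: [0.9, 0.0, -1.2]
gripper_width: 0.0279
```

Call:
send_rows --pt "0.3 0.0005 -0.006 0.015 0" --pt "0.3 0 0 0.008 0" --pt "0.3 0 0 0.002 0" --pt "0.3 0 0 0 0" --pt "0.3 0 0 0 0"

```text
t: 32.82
position: [0.4498, -0.3178, 0.1132]
ee_rot: [[-0.994, -0.109, -0.026], [-0.11, 0.992, 0.062], [0.019, 0.064, -0.998]]
ft_force: [-0.3, -0.4, -0.8]
gripper_width: 0.0281
```

```bash
python3 -c "
from h import *
go([.4491,-.3161,.0821]);sprof()"
```

```text
t 32.82 pos [ 0.4498 -0.3178  0.1132] tool delta [-0.0001 -0.0002  0.0311] yaw_y 96.25 z [-0.026  0.062 -0.998] j [-36.4  24.  -12.8  56.5   2.  -42.7] F [-0.3 -0.4 -0.8] w 0.0281
top -50:117/118/y-9,-2(6) -40:112/116/y-17,12(58) -30:108/111/y-16,12(61) -20:102/105/y-17,11(59) -10:98/100/y-17,11(59) 0:93/96/y-17,11(56) 10:88/91/y-17,11(54) 20:82/86/y-18,11(37) 30:78/80/y-18,12(24) 40:72/75/y-32,25(58) 50:57/60/y-37,31(125) 60:58/60/y-38,32(122) 70:57/59/y-36,31(125) 80:57/60/y-37,32(125) 90:56/59/y-36,32(96)
side -80:90/149/y-26,13(11) -60:84/136/y-0,21(7) -50:116/120/y-9,18(24) -40:112/116/y-10,15(28) -30:108/111/y-13,15(24) -20:102/105/y-18,13(25) -10:96/100/y-17,14(28) 0:92/95/y-10,16(24) 10:87/90/y-17,19(27) 20:83/86/y-6,20(14) 30:78/81/y-11,13(15) 40:70/75/y-19,27(30) 50:57/60/y-36,34(47) 60:58/61/y-34,33(53) 70:57/61/y-36,34(51) 80:57/60/y-35,35(60) 90:56/57/y-32,37(39)
```

Call:
send_rows --pt "0.3 0 0 0.006 0" --pt "0.3 0 0 0.006 0" --pt "0.3 0 0 0.004 0" --pt "0.3 0 0 0.003 0" --pt "0.3 0 0 0.002 0"

```text
t: 33.33
position: [0.4484, -0.3162, 0.0906]
ee_rot: [[-0.994, -0.108, -0.028], [-0.11, 0.992, 0.063], [0.021, 0.066, -0.998]]
ft_force: [0.9, -0.3, -1.5]
gripper_width: 0.0281
```

Call:
send_rows --pt "0.3 0 0 0.001 0" --pt "0.3 0 0 0.001 0" --pt "0.3 0 0 0.001 0" --pt "0.3 0 0 0 0" --pt "0.3 0 0 0 0"

```text
t: 33.75
position: [0.4487, -0.3165, 0.0884]
ee_rot: [[-0.994, -0.108, -0.027], [-0.109, 0.992, 0.062], [0.02, 0.065, -0.998]]
ft_force: [-0.2, 0.2, -2.0]
gripper_width: 0.028
```

```bash
python3 -c "
from h import *
go([.4491,-.3161,.0821])"
```

```text
t 33.75 pos [ 0.4487 -0.3165  0.0884] tool delta [-0.0005 -0.0001  0.0063] yaw_y 96.21 z [-0.027  0.062 -0.998] j [-36.3  25.1 -15.1  53.1   2.  -42.6] F [-0.2  0.2 -2. ] w 0.028
```

Call:
send_rows --pt "0.3 0 0 0.0015 0" --pt "0.3 0 0 0.0015 0" --pt "0.3 0 0 0.001 0" --pt "0.3 0 0 0.001 0" --pt "0.3 0 0 0 0"

```text
t: 34.17
position: [0.4484, -0.316, 0.0832]
ee_rot: [[-0.994, -0.108, -0.027], [-0.109, 0.992, 0.062], [0.02, 0.065, -0.998]]
ft_force: [-0.1, -0.4, -1.8]
gripper_width: 0.028
```

```bash
python3 -c "
from h import *
go([.4491,-.3161,.0821]);sprof()"
```

```text
t 34.17 pos [ 0.4484 -0.316   0.0832] tool delta [-0.0007 -0.0002  0.0011] yaw_y 96.21 z [-0.027  0.062 -0.998] j [-36.3  25.4 -15.5  52.4   1.9 -42.6] F [-0.1 -0.4 -1.8] w 0.028
top -50:87/145/y-6,21(17) -40:83/86/y-13,14(59) -30:78/82/y-15,13(58) -20:75/78/y-15,13(57) -10:70/72/y-15,13(57) 0:65/68/y-16,13(53) 10:61/64/y-16,13(53) 20:57/59/y-16,13(32) 30:51/55/y-16,12(21) 40:46/51/y-16,12(46) 50:32/35/y-35,33(111) 60:32/35/y-37,33(120) 70:33/35/y-36,32(119) 80:33/35/y-36,33(120) 90:33/34/y-37,33(110)
side -80:96/122/y-19,11(6) -50:87/90/y-8,18(24) -40:82/86/y-15,14(24) -30:78/80/y-11,17(25) -20:73/77/y-14,16(27) -10:69/74/y-11,16(22) 0:65/67/y-12,16(23) 10:61/62/y-14,17(22) 20:55/58/y-7,20(15) 30:50/54/y1,17(14) 40:45/49/y-12,24(18) 50:32/35/y-32,37(50) 60:32/34/y-34,36(53) 70:32/36/y-35,34(54) 80:33/36/y-34,35(52) 90:32/36/y-30,38(46)
```

Head flat on the table again (33 mm constant). I'll relax to 20 N and lower the tail along the reverse arc.

Call:
send_rows --pt "0.33 0 0 0 0" --pt "0.33 0 0 0 0" --pt "0.33 0 0 0 0" --pt "0.33 0.0025 -0.0002 0.003 0" --pt "0.33 0.0024 -0.0002 0.0031 0" --grip_force 20

```text
t: 34.68
position: [0.4438, -0.3168, 0.0774]
ee_rot: [[-0.994, -0.108, -0.026], [-0.11, 0.992, 0.062], [0.019, 0.064, -0.998]]
ft_force: [0.7, -0.6, -0.9]
gripper_width: 0.0282
```

Call:
send_rows --pt "0.33 0.0023 -0.0002 0.0032 0" --pt "0.33 0.0022 -0.0002 0.0033 0" --pt "0.33 0.0021 -0.0002 0.0034 0" --pt "0.33 0 0 0 0" --pt "0.33 0 0 0 0"

```text
t: 35.1
position: [0.4362, -0.3172, 0.0673]
ee_rot: [[-0.994, -0.108, -0.028], [-0.109, 0.992, 0.063], [0.021, 0.065, -0.998]]
ft_force: [-0.1, -0.2, 0.3]
gripper_width: 0.0285
```

```bash
python3 -c "
from h import *
go([.4491,-.3161,.0821]);sprof()"
```

```text
t 35.1 pos [ 0.4362 -0.3172  0.0673] tool delta [-0.0126  0.0006 -0.015 ] yaw_y 96.2 z [-0.028  0.063 -0.998] j [-37.1  25.5 -18.1  49.8   1.9 -43.4] F [-0.1 -0.2  0.3] w 0.0285
top -60:73/144/y-8,16(35) -50:70/72/y-15,13(56) -40:67/69/y-16,12(62) -30:63/66/y-15,13(58) -20:61/64/y-15,14(55) -10:58/61/y-16,13(55) 0:56/58/y-16,13(56) 10:53/55/y-17,13(36) 20:50/52/y-16,13(27) 30:46/49/y-17,13(45) 40:32/44/y-35,30(80) 50:33/35/y-37,32(119) 60:35/38/y-36,32(125) 70:37/39/y-37,32(123) 80:38/40/y-37,31(121) 90:38/40/y-33,32(56)
side -70:75/118/y-1,41(11) -60:71/96/y-6,17(23) -50:68/72/y-14,17(24) -40:65/72/y-14,15(26) -30:63/67/y-12,32(28) -20:61/64/y-9,14(22) -10:58/60/y-10,16(24) 0:55/58/y-11,18(28) 10:52/55/y-12,13(16) 20:49/53/y-11,17(18) 30:45/50/y-10,16(21) 40:31/43/y-29,35(33) 50:33/37/y-33,35(57) 60:34/38/y-36,35(57) 70:37/40/y-35,35(57) 80:38/42/y-33,34(53) 90:37/39/y-24,38(19)
```

Call:
send_rows --pt "0.33 0.002 -0.0002 0.0035 0" --pt "0.33 0.0019 -0.0002 0.0035 0" --pt "0.33 0.0018 -0.0002 0.0036 0" --pt "0.33 0.0017 -0.0002 0.0036 0" --pt "0.33 0.0016 -0.0002 0.0037 0"

```text
t: 35.62
position: [0.4276, -0.3183, 0.0495]
ee_rot: [[-0.994, -0.108, -0.026], [-0.11, 0.992, 0.062], [0.019, 0.065, -0.998]]
ft_force: [1.4, 0.8, -0.9]
gripper_width: 0.0288
```

Call:
send_rows --pt "0.33 0.0015 -0.0002 0.0037 0" --pt "0.33 0.0013 -0.0002 0.0037 0" --pt "0.33 0.0012 -0.0002 0.0037 0" --pt "0.33 0.0011 -0.0002 0.0035 0" --pt "0.33 0 0 0 0"

```text
t: 36.03
position: [0.4216, -0.3185, 0.0346]
ee_rot: [[-0.994, -0.108, -0.028], [-0.109, 0.992, 0.063], [0.021, 0.065, -0.998]]
ft_force: [1.2, 0.5, 0.7]
gripper_width: 0.0283
```

```bash
python3 -c "
from h import *
go([.4226,-.3181,.031]);sprof()"
```

```text
t 36.03 pos [ 0.4216 -0.3185  0.0346] tool delta [-0.0011  0.      0.0036] yaw_y 96.2 z [-0.028  0.063 -0.998] j [-38.2  26.7 -22.   44.8   1.8 -44.5] F [1.2 0.5 0.7] w 0.0283
top -100:145/147/y33,43(7) -90:143/146/y31,44(21) -80:46/125/y-0,40(21) -70:43/45/y-15,13(56) -60:43/45/y-15,14(56) -50:43/45/y-14,13(56) -40:42/45/y-15,12(55) -30:42/44/y-16,13(55) -20:42/44/y-15,12(55) -10:42/44/y-17,12(53) 0:41/43/y-18,13(32) 10:41/44/y-17,12(29) 20:41/44/y-17,13(49) 30:34/42/y-35,24(44) 40:33/36/y-38,31(136) 50:38/41/y-37,32(136) 60:42/45/y-39,31(131) 70:47/49/y-38,31(131) 80:46/48/y-35,29(67) 90:29/33/y-40,32(30)
side -90:142/148/y19,43(11) -80:43/109/y-0,25(17) -70:43/47/y-7,15(21) -60:44/46/y-11,16(27) -50:42/45/y-11,17(25) -40:42/44/y-13,15(25) -30:42/44/y-12,16(23) -20:41/44/y-14,15(24) -10:41/46/y-16,15(27) 0:42/46/y-10,22(20) 10:41/44/y-15,19(17) 20:41/43/y-12,17(25) 30:29/41/y-26,27(27) 40:33/38/y-37,37(62) 50:38/42/y-33,36(64) 60:42/46/y-32,36(62) 70:46/50/y-37,33(58) 80:45/48/y-27,38(25) 90:28/30/y-37,34(8)
```

Call:
send_rows --pt "0.33 0.0003 0 0.001 0" --pt "0.33 0.0003 0 0.001 0" --pt "0.33 0 0 0.0007 0" --pt "0.36 0 0 0 0" --pt "0.4 0 0 0 0"

```text
t: 36.55
position: [0.4211, -0.3185, 0.0325]
ee_rot: [[-0.994, -0.108, -0.028], [-0.109, 0.992, 0.062], [0.021, 0.065, -0.998]]
ft_force: [-0.3, -0.7, -0.8]
gripper_width: 0.0342
```

Call:
send_rows --pt "0.45 0 0 0 0" --pt "0.55 0 0 0 0" --pt "0.6 0 0 0 0" --pt "0.6 0.002 0 0 0" --pt "0.6 0.002 0 -0.01 0"

```text
t: 36.97
position: [0.4163, -0.3186, 0.0415]
ee_rot: [[-0.994, -0.108, -0.03], [-0.11, 0.992, 0.064], [0.023, 0.067, -0.997]]
ft_force: [0.2, -0.2, -0.7]
gripper_width: 0.0517
```

Call:
send_rows --pt "0.6 0 0 -0.02 0" --pt "0.6 0 0 -0.03 0" --pt "0.6 0 0 -0.03 0" --pt "0.6 0.02 0 -0.03 0" --pt "0.6 0.03 0 -0.02 0"

```text
t: 37.38
position: [0.374, -0.3346, 0.177]
ee_rot: [[-0.994, -0.111, -0.022], [-0.112, 0.992, 0.058], [0.016, 0.06, -0.998]]
ft_force: [0.1, -1.6, 0.3]
gripper_width: 0.0513
```

Call:
send_rows --pt "0.6 0.03 0 0 0" --pt "0.6 0.03 0 0 0" --pt "0.6 0.02 0 0 0" --pt "0.6 0 0 0 0" --pt "0.6 0 0 0 0"

```text
t: 37.8
position: [0.2913, -0.3421, 0.1759]
ee_rot: [[-0.994, -0.106, -0.026], [-0.107, 0.992, 0.062], [0.019, 0.064, -0.998]]
ft_force: [0.1, -0.6, 0.7]
gripper_width: 0.0511
```

```bash
python3 -c "
from h import *
go([.4226,-.3181,.031]);sprof();prof2((.5824,-.0101),r=.16,zmax=.15)
snap('top','t9',s=1.4)"
```

```text
t 37.8 pos [ 0.2913 -0.3421  0.1759] tool delta [-0.1358  0.0006  0.1427] yaw_y 96.1 z [-0.026  0.062 -0.998] j [-50.4  12.2 -20.4  61.1   1.1 -56.5] F [ 0.1 -0.6  0.7] w 0.0511
top -110:17/19/y-43,-20(46) -100:17/18/y-44,-9(18) -90:39/41/y-12,12(29) -80:40/43/y-15,13(61) -70:41/42/y-15,12(54) -60:40/43/y-15,14(59) -50:40/42/y-16,13(57) -40:41/43/y-15,13(55) -30:40/43/y-16,12(56) -20:40/43/y-16,14(57) -10:40/43/y-16,12(54) 0:39/42/y-17,13(26) 10:41/42/y-17,13(31) 20:41/43/y-16,12(48) 30:31/40/y-35,26(48) 40:33/36/y-37,32(134) 50:37/40/y-38,31(132) 60:42/45/y-38,32(134) 70:46/49/y-37,31(131) 80:47/49/y-34,29(60) 90:30/32/y-39,28(29)
side -110:18/20/y-42,12(10) -100:9/16/y-31,37(9) -90:39/42/y-12,17(20) -80:40/43/y-12,16(27) -70:39/44/y-11,17(25) -60:39/42/y-12,28(27) -50:40/45/y-15,16(26) -40:39/42/y-15,14(26) -30:40/43/y-11,14(25) -20:40/45/y-12,17(26) -10:40/44/y-15,14(22) 0:38/43/y-1,22(17) 10:41/46/y-18,18(18) 20:39/43/y-15,19(24) 30:28/36/y-32,33(31) 40:33/37/y-31,35(66) 50:37/42/y-33,34(59) 60:42/47/y-36,35(62) 70:46/50/y-35,34(56) 80:40/47/y-34,37(28)
top -35:53/58(30) -30:54/58(45) -25:54/58(48) -20:54/57(23) -15:53/58(23) -10:53/58(22) -5:54/58(22) 0:52/57(24) 5:54/57(21) 10:52/57(22) 15:53/57(21) 20:53/57(22) 25:53/58(21) 30:54/58(36) 35:54/57(46) 40:53/58(44) 45:53/56(4)
side -70:14/16(9) -35:52/56(13) -30:51/57(24) -25:52/59(25) -20:54/59(14) -15:53/58(12) -10:53/59(14) -5:53/58(17) 0:50/57(10) 5:51/59(15) 10:52/58(14) 15:54/60(14) 20:52/57(13) 25:49/57(20) 30:53/57(17) 35:53/59(31) 40:47/59(30) 45:30/56(73)
```

View pics/t9.png

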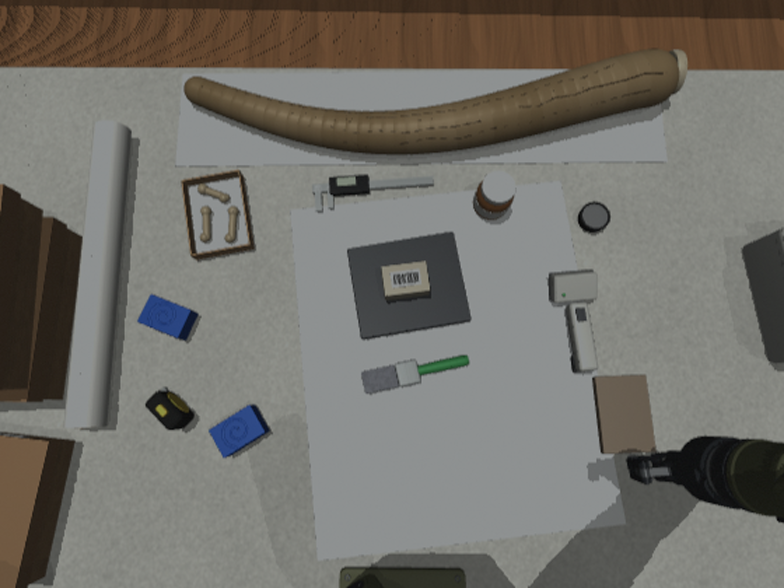

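```bash
python3 -c "
from h import *
im,d=bot.grab_frame('top');P=cloud('top',d)
m=(P[:,:,2]>.05)&(P[:,:,2]<.065)&(abs(P[:,:,0]-.58)<.08)&(abs(P[:,:,1])<.08)
r=cv2.minAreaRect((P[m][:,:2]*1000).astype(np.float32));print(r)
w=m&(im.min(2)>140);print('white',w.sum(),P[w][:,:2].mean(0), pix2z('top',405/1.4,278.5/1.4,.055))
s=bot.get_state()
"
```

```text
((582.710205078125, -4.435054779052734), (54.65584182739258, 79.93336486816406), 7.770896911621094)
white 35 [ 0.5825801  -0.00671853] [ 0.58072157 -0.00430097  0.055     ]
```

```bash
python3 -c "
from bench import bot
print(bot.sign_off())"
```

```text
the job is handed in; nothing more can be done
None
```

The job is done and handed in at about 38 s of the 72 s. The hand-in gave no verdict, so what follows is from my own measurements.

- **Block:** The first grips on its side faces only lifted it level, and it slipped about 12 mm back to the table when I loosened the fingers. I then gripped just the top corner and tipped it onto its end, moved it to the pad, and tipped it over label up. The final depth check shows it flat, with the label about 6 mm from the pad's centre and its top 53–58 mm high. The highest tool force while handling it was 32 N.
- **Scanner:** I raised the tail about the head's lower edge until the window face lay flat (25°), then held it over the label for about 1.2 s. It was about 94 mm above the label and tilted about 1.5°. The scan line was 1–2° off the barcode.
- **Centring:** The last camera fits of the beam position disagreed, at about 0 and −8 mm along the scanner. One camera's view was partly hidden and the other's outline was polluted. The arm's own position puts the beam within about 2 mm of the label centre, so I trusted that.
- **Scanner put back:** It lies level and window down on the bare table, 2–3 mm from where it was. The handle height is the same (40 mm) along its whole length.
- **Other objects:** In the last picture the bystanders are where they started and the gripper is clear of everything.

Early on, joint 6 reached its limit and left the tool tilted about 4°. I worked with that tilt to the end and saw no effect on the results.

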